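Sort steady and rocking pin dishes on the bench plate

ROBOT

A 6-joint arm with a two-finger parallel gripper is mounted at the origin on the work surface. World frame = base frame: x ahead of the robot, y to its left, z up, the work surface at z = 0. Lengths are in m, angles in rad, forces in N, time in s.
With the tool pointing down it reaches from about 0.35 to 0.85 m from the base axis. Payload 8.1 kg.
Tool frame: the origin (TCP) lies at the very end of the fingers, on their centre line; the grasp point (between the pads) lies 19 mm behind it (robot.pinch_z is the distance from the TCP to the grasp point, in m); x points along the fingers, z is the direction in which the jaws open and shut, and the axes are right-handed (so a half turn about x gives the same grasp; the last joint's range is limited). The gripper opens to 93 mm and grips with 3 to 60 N. Pads are 15 mm wide; open, the fingers measure 128 mm over their backs; the gripper's body (75 mm by 188 mm) begins 65 mm behind the grasp point.
Start: joints at [1.177, 0.13, 1.488, -0, 1.523, -0.085], TCP at [0.182, 0.572, 0.219] pointing down, gripper open.
Joint ranges: [-2.96, 2.96], [-0.89, 2.26], [0.02, 2.5], [-1.34, 4.48], [0, 2.73], [-2.66, 2.66]. Speed limits (rad/s): [2.39, 2.39, 2.79, 3.14, 3.14, 3.14].

INTERFACE

Orientations are given as a rotation vector (axis times angle).
In Python, from plant import robot, optics, ticket gives the robot as it stands.
- The arm moves only by the tool jog_arm, never from a script. Its argument "targets" is a list of rows, each a list of 7 numbers: the shift along the tool's x, y, z in cm, then the turn, a rotation vector about the tool's x, y, z in degrees, then the closure, from 0 (fully open) to 1 (shut). In form: [[dx, dy, dz, ax, ay, az, grip], ...]. A call has 1 to 5 rows; each row is the pose to reach, as a shift and turn from the pose measured when the call began, along the tool's axes at that moment; what a row does not reach only later rows make up. A row lasts 1/8 s, in which the tool goes at most 62.5 mm and 10.7 degrees, less where a joint would pass 70% of its speed; a pose out of reach is approached as far as the arm can. A call with a gripper value outside its range is refused whole. The fingers move at their own pace and stop on an object; "squeeze" is the grip in N (left out, the last holds). Time passes only in rows, so rows that repeat a pose let the fingers close. It gives the time, the measured TCP pose, the force and the opening at its end, in the units of the state.
- robot.read_state(): the state, without advancing time (a new reading comes with each control period).
- optics.read_camera(name): name is "scene" or "top"; returns a dict with "frame" (420x560x3 uint8, red, green, blue), "vertical_fov" (degrees; the focal length in pixels is half the picture's height over the tangent of half this angle, whatever the lens; pixels are square), "cx", "cy" (the principal point, pixels), "k1" (the pictures are not rectified: a ray, as slopes to the right and down, at radius r is drawn at 1 + k1 r^2 times it, then the intrinsics apply), "R" (3x3) and "t" (3): a world point X has camera coordinates R X + t. Camera axes: x right, y down, z forward; pixel columns grow to the right and rows downward; lengths in m; the calibration is good to about 2 mm. A picture is of the moment at which its call begins. There is no depth.
- ticket.close_job(): hands the job in, once; it reports no verdict.
The state is a dict: "t": time; "q": joint angles; "dq": joint speeds; "joint_torque": joint torques, N m; "tool_pos": TCP position; "orientation": TCP orientation; "force": force on the tool from outside, world axes, zero at the start; "wrist_torque": the same for the moment, N m; "opening": finger opening in m.
Only numpy, scipy, OpenCV 4.12 (cv2) and the standard library are available. Lean on these libraries where they do the work, as an engineer would, in place of code of your own. Each camera call takes 0.05 s, during which the arm holds its last target.

TASK

Sort the three pin dishes on the bench plate by whether they stand steady or rock when the rim is pressed down at either end: a dish that is steady at both ends goes into the pale wooden tray for finishing, one that rocks at one end or both goes into the blue pan to be trued again. Set each one down gently, upright and flat on the floor of its tray or pan without dropping it, and leave the pitch bowl and the punch pot alone.

Things in the scene. Friction and masses are not known exactly. Their poses are not given: they have to be found in the camera images.
- dish_a_mid (a point): Oblong open dish, dark steel with gold inlay, level: 112 mm long (its x), 56 mm wide (y), 34 mm high, walls 4 mm, plain upright long sides; a flat lip juts 12 mm out from the top of each short end (48 mm wide, 136 mm over the lips). About 0.4 kg. This point is its centre, 17 mm above its underside. a, b, c look alike; see b and c for how they rock.
- dish_b_mid (a point): Another dish, same shape; its centre, 17 mm above its underside. Hidden beneath, either end of a sole, or both, may be bent up, by 3.5 mm at most; any number of the three dishes may rock. A rim that sinks less than 1 mm counts as steady, over 2 mm as rocking, between the two either will do. At rest all three are level. Over a true end the rim is firm at once, to 15 N.
- dish_c_mid (a point): Another dish, same shape; its centre, 17 mm above its underside. Pressed with about 2 N on the rim over a bent end (55 mm from the centre along its x), that rim sinks as far as the end is bent up (3.5 mm: the dish tips 5 degrees), then is firm; it tips about a line 14 mm from its centre towards that end; let go, it drops back level.
- bench_plate: flat grey ground bench plate 220 mm (x) by 390 mm (y), its top 30 mm above the bench; fixed; the dishes stand on it; origin at the centre of its underside on the bench
- finish_tray: shallow pale wooden tray for finishing, 330 mm (its x) by 170 mm (its y), walls 5 mm thick and 16 mm high, floor top 5 mm above the bench; fixed; origin at the centre of its underside. Room for three dishes side by side, lying across it
- rework_pan: shallow blue painted pan for dishes to be trued again, 330 mm (its x) by 170 mm (its y), walls 5 mm thick and 16 mm high, floor top 5 mm above the bench; fixed; origin at the centre of its underside. Room for three dishes side by side, lying across it
- pitch_bowl: bystander: engraver's steel bowl of dark red pitch on a wooden ring, 120 mm across, 71 mm high; origin at the centre of its underside
- punch_pot: bystander: copper pot 68 mm across and 75 mm high with steel punches sticking up to 125 mm; origin at the centre of its underside
Not all that is in view belongs to the job. What is shaped like the part that bears dish_c_mid but red is not meant. What is shaped like the part that bears dish_a_mid but red is not meant.

How it is judged:
At the end, for the whole second after the job is handed in: Steady dishes stand in the wooden tray, rocking ones in the blue pan (rim sinks under 1 mm: steady; over 2 mm: rocks; between: either): centre within 145 mm along and 60 mm across of its centre, on its floor (centre under 26 mm above its underside), level within 3.4 degrees, at rest, let go (((y of each of dish_a_sole_p_c0, dish_a_sole_m_c0 in the frame of dish_a_mid below 0.0108 m and x of dish_a_mid in the frame of finish_tray between -0.145 and 0.145 m and y of dish_a_mid in the frame of finish_tray between -0.06 and 0.06 m and z of dish_a_mid in the frame of finish_tray below 0.026 m) or (y of any of dish_a_sole_p_c0, dish_a_sole_m_c0 in the frame of dish_a_mid above 0.0068 m and x of dish_a_mid in the frame of rework_pan between -0.145 and 0.145 m and y of dish_a_mid in the frame of rework_pan between -0.06 and 0.06 m and z of dish_a_mid in the frame of rework_pan below 0.026 m)) and angle between each of dish_a_mid, dish_b_mid, dish_c_mid's own z axis and vertical below 0.06 rad and linear speed of each of dish_a, dish_b, dish_c below 0.02 m/s and ((y of each of dish_b_sole_p_c0, dish_b_sole_m_c0 in the frame of dish_b_mid below 0.0108 m and x of dish_b_mid in the frame of finish_tray between -0.145 and 0.145 m and y of dish_b_mid in the frame of finish_tray between -0.06 and 0.06 m and z of dish_b_mid in the frame of finish_tray below 0.026 m) or (y of any of dish_b_sole_p_c0, dish_b_sole_m_c0 in the frame of dish_b_mid above 0.0068 m and x of dish_b_mid in the frame of rework_pan between -0.145 and 0.145 m and y of dish_b_mid in the frame of rework_pan between -0.06 and 0.06 m and z of dish_b_mid in the frame of rework_pan below 0.026 m)) and ((y of each of dish_c_sole_p_c0, dish_c_sole_m_c0 in the frame of dish_c_mid below 0.0108 m and x of dish_c_mid in the frame of finish_tray between -0.145 and 0.145 m and y of dish_c_mid in the frame of finish_tray between -0.06 and 0.06 m and z of dish_c_mid in the frame of finish_tray below 0.026 m) or (y of any of dish_c_sole_p_c0, dish_c_sole_m_c0 in the frame of dish_c_mid above 0.0068 m and x of dish_c_mid in the frame of rework_pan between -0.145 and 0.145 m and y of dish_c_mid in the frame of rework_pan between -0.06 and 0.06 m and z of dish_c_mid in the frame of rework_pan below 0.026 m))); the robot touches nothing.
It fails at once if a dish is dropped or thrown (faster than 0.6 m/s while the fingers do not hold it) ((linear speed of dish_a above 0.6 m/s and contact force between the fingers and dish_a below 0.1 N) or (linear speed of dish_b above 0.6 m/s and contact force between the fingers and dish_b below 0.1 N) or (linear speed of dish_c above 0.6 m/s and contact force between the fingers and dish_c below 0.1 N)).
It fails at once if the pitch bowl is moved more than 20 mm (distance of pitch_bowl from where it was at the start of the episode above 0.02 m).
It fails at once if the punch pot is moved more than 20 mm (distance of punch_pot from where it was at the start of the episode above 0.02 m).
It also fails if it takes over 72 s, if anything falls off the work surface, if the arm or the gripper's body presses on something with over 40 N, if the wrist force passes 120 N, or if a joint passes its speed limit or range.

## Working session

There is one attempt and no reset: what is moved stays moved. The work goes in short steps, Python scripts to look and compute and a tool call to move; the robot and the scene stay as the last step left them, time stands still between calls to the robot, and variables do not carry over. Pictures are saved under pics/ and viewed, and the job is handed in when it is done.

Besides the shell and the picture viewer there is one more tool, called after ">>>" by a JSON object that holds its "method" and its "body". jog_arm: Moves the arm, as the interface text tells. Its arguments: {"type":"object","properties":{"targets":{"type":"array"},"squeeze":{"type":"number"}},"required":["targets"]}

```bash
ls; mkdir -p pics; python3 - <<'E'
from plant import robot, optics, ticket
import cv2, numpy as np
for n in ("scene","top"):
    c=optics.read_camera(n)
    print(n,{k:v for k,v in c.items() if k!="frame"})
    cv2.imwrite(f"pics/{n}0.png",cv2.cvtColor(c["frame"],cv2.COLOR_RGB2BGR))
print(robot.read_state())
print(robot.pinch_z)
E
```

```text
pics
scene {'vertical_fov': 56.80449554680582, 'cx': 275.54936951092446, 'cy': 203.4585214291845, 'k1': -0.01926837738378478, 'R': array([[-0.12457395,  0.99217437, -0.00844742],
       [ 0.85907661,  0.10359496, -0.50125389],
       [-0.49645615, -0.06970016, -0.86525902]]), 't': array([ 0.0676924 , -0.40936083,  1.1759337 ])}
top {'vertical_fov': 42.91062687877345, 'cx': 279.2417889218502, 'cy': 206.81805834545955, 'k1': -0.1501279620941054, 'R': array([[ 0.00557783, -0.9999348 ,  0.00996363],
       [-0.99669569, -0.00636663, -0.08097637],
       [ 0.08103453, -0.00947903, -0.99666622]]), 't': array([-1.08343077e-03,  5.04127464e-01,  1.35696147e+00])}
{'t': 0.1, 'q': array([ 1.17659852e+00,  1.31057017e-01,  1.48919634e+00,  1.30828741e-05,
        1.52296894e+00, -8.53925479e-02]), 'dq': array([-0.00077931, -0.00265749, -0.00355822,  0.00145407, -0.00125632,
       -0.00060138]), 'joint_torque': array([ 1.22644869e-03, -5.61334813e+01, -4.93099558e+01,  7.70326937e-02,
        2.90228915e-02, -1.14883519e-04]), 'tool_pos': array([0.18212495, 0.57115407, 0.21769517]), 'orientation': array([-0.97966583,  1.34104604,  0.97828104]), 'force': array([-3.05573136e-04,  6.44492719e-03,  3.64863575e-01]), 'wrist_torque': array([-0.01887321, -0.02543501, -0.02246317]), 'opening': 0.09324465019034506}
0.0188
```

View pics/scene0.png

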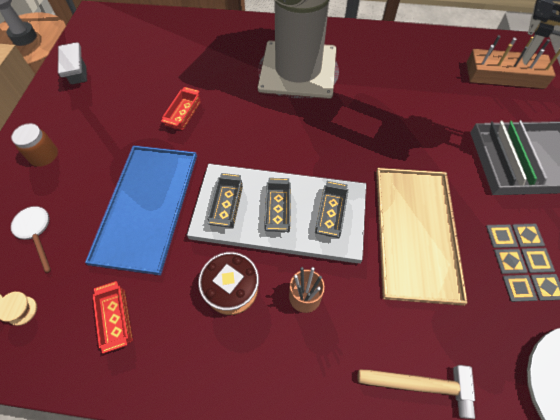

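View pics/top0.png

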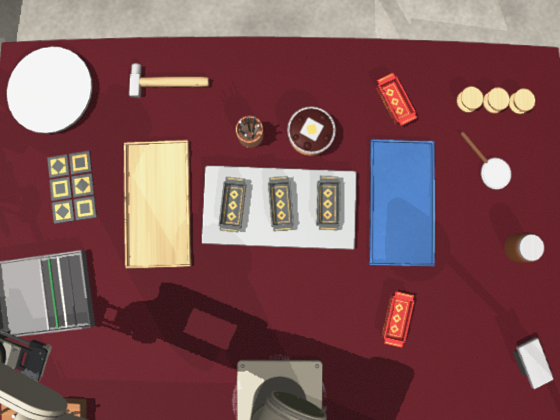

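The bench plate in the top view holds three dark and gold dishes, at about (235,203), (282,203) and (328,203). The red look-alikes at (397,98) and (398,318) are off the plate and not meant. The wooden tray is at (157,203), the blue pan at (402,203), the punch pot at (249,130) and the pitch bowl at (312,130).

```bash
cat > h.py <<'E'
from plant import robot, optics, ticket
import cv2, numpy as np
from scipy.spatial.transform import Rotation as Ro
def cam(n):
    c=optics.read_camera(n); c["f"]=210/np.tan(np.radians(c["vertical_fov"])/2); return c
def rays(c,px):
    K=np.array([[c["f"],0,c["cx"]],[0,c["f"],c["cy"]],[0,0,1]])
    u=cv2.undistortPoints(np.float64(px).reshape(-1,1,2),K,np.array([c["k1"],0,0,0.]))[:,0]
    d=np.c_[u,np.ones(len(u))]@c["R"]; o=-c["R"].T@c["t"]; return o,d
def plane(c,px,z):
    o,d=rays(c,px); s=(z-o[2])/d[:,2]; return o+d*s[:,None]
def proj(c,P):
    K=np.array([[c["f"],0,c["cx"]],[0,c["f"],c["cy"]],[0,0,1]])
    return cv2.projectPoints(np.float64(P).reshape(-1,1,3),cv2.Rodrigues(c["R"])[0],c["t"],K,np.array([c["k1"],0,0,0.]))[0][:,0]
def st():
    s=robot.read_state(); R=Ro.from_rotvec(s["orientation"]).as_matrix()
    return s,R
def move_to(p,yaw_z):
    """tool-frame shift(cm) and turn(deg) to get TCP at p, tool x down, tool z at yaw (deg, world)"""
    s,R=st(); a=np.radians(yaw_z); z=np.array([np.cos(a),np.sin(a),0]); x=np.array([0,0,-1.])
    T=np.c_[x,np.cross(z,x),z]
    d=R.T@(np.array(p)-s["tool_pos"])*100; w=np.degrees(Ro.from_matrix(R.T@T).as_rotvec())
    print("shift cm",d.round(2),"turn deg",w.round(2)); return d,w
E
python3 - <<'E'
from h import *
s,R=st(); print(R.round(3))
c=cam("top"); f=c["frame"]; hsv=cv2.cvtColor(f,cv2.COLOR_RGB2HSV)
def show(name,m,z,amin=200):
    cs,_=cv2.findContours(m,cv2.RETR_EXTERNAL,cv2.CHAIN_APPROX_NONE)
    for k in cs:
        if cv2.contourArea(k)<amin: continue
        P=plane(c,k[:,0,:],z)[:,:2].astype(np.float32)*1000
        r=cv2.minAreaRect(P); print(name,k[:,0].mean(0).round(),"c",np.round(r[0],1),"size",np.round(r[1],1),"ang",round(r[2],1))
H,S,V=cv2.split(hsv)
blue=((H>100)&(H<125)&(S>120)).astype(np.uint8); show("blue",blue,0.016,1000)
wood=((H>12)&(H<30)&(S>50)&(V>120)).astype(np.uint8); show("wood",wood,0.016,1000)
roi=np.zeros_like(H); roi[160:255,195:365]=1
dark=((V<140)&(roi>0)).astype(np.uint8)
plate=((S<40)&(V>150)&(roi>0)).astype(np.uint8); show("plate",plate,0.03,1000)
gold=((H>12)&(H<32)&(S>90)&(V>110)&(roi>0)).astype(np.uint8)
inner=roi*0; inner[172:240,210:350]=1
dish=((plate==0)&(inner>0)).astype(np.uint8); show("dish",dish,0.06,300)
# gold lozenge moments
cs,_=cv2.findContours(cv2.dilate(gold,np.ones((3,3),np.uint8)),cv2.RETR_EXTERNAL,cv2.CHAIN_APPROX_NONE)
for k in cs: print("gold",cv2.boundingRect(k),cv2.contourArea(k))
for n,b in(("top",(200,160,165,95)),):
    x,y,w,h=b; cv2.imwrite("pics/crop1.png",cv2.cvtColor(cv2.resize(f[y:y+h,x:x+w],None,fx=4.8,fy=4.8,interpolation=cv2.INTER_CUBIC),cv2.COLOR_RGB2BGR))
c2=cam("scene");g=c2["frame"][160:265,180:375];cv2.imwrite("pics/crop2.png",cv2.cvtColor(cv2.resize(g,None,fx=4,fy=4,interpolation=cv2.INTER_CUBIC),cv2.COLOR_RGB2BGR))
E
```

```text
[[-0.001 -0.953  0.304]
 [-0.001  0.304  0.953]
 [-1.     0.    -0.002]]
blue [402. 203.] c [ 519.5 -319.8] size [170.9 328.9] ang 89.1
wood [157. 204.] c [512.1 322.5] size [330.9 172.1] ang 2.1
wood [495. 100.] c [ 802. -589.] size [224.7  71.1] ang 89.6
plate [279. 207.] c [503.1   2.6] size [389.6 200.9] ang 88.2
dish [283. 203.] c [510.   -6.5] size [135.   69.4] ang 4.2
dish [235. 204.] c [506.  113.7] size [ 71.2 133.2] ang 83.6
dish [330. 203.] c [ 512.8 -124. ] size [ 67.9 133.9] ang 89.7
gold (232, 229, 5, 3) 8.0
gold (223, 228, 8, 3) 14.0
gold (320, 227, 16, 3) 30.0
gold (274, 227, 17, 4) 32.0
gold (239, 195, 4, 15) 28.0
gold (239, 187, 5, 6) 16.0
gold (223, 186, 18, 39) 370.0
gold (319, 185, 18, 39) 589.5
gold (320, 185, 3, 3) 4.0
gold (271, 185, 20, 39) 544.0
gold (236, 178, 7, 3) 12.0
gold (270, 177, 10, 3) 18.0
gold (227, 177, 8, 3) 14.0
gold (321, 176, 15, 3) 28.0
gold (281, 176, 6, 3) 10.0
```

View pics/crop1.png

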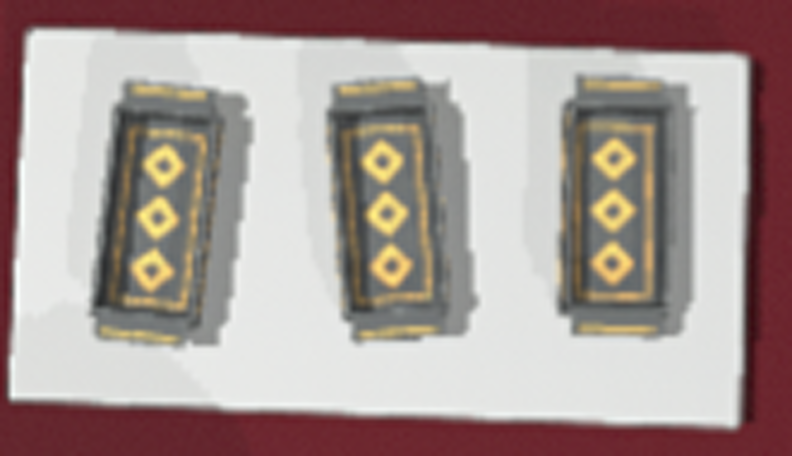

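View pics/crop2.png

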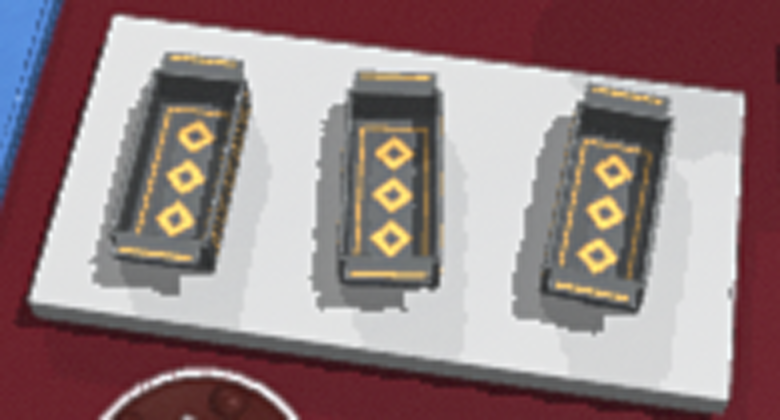

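The crops show the three dark plate dishes. In crop1 their lozenge rows centre at (158,218), (387,213) and (613,212), and their lip inlay lines are visible at both ends. Next I work out their poses.

```bash
python3 - <<'E'
from h import *
D={"L":([(164,166),(158,218),(152,271)],[(170,92),(138,334)]),"M":([(383,160),(387,213),(391,266)],[(375,87),(399,331)]),"R":([(613,159),(613,212),(613,264)],[(617,85),(613,329)])}
for n in ["top"]:
  c=cam(n)
  for k,(a,b) in D.items():
    q=lambda p:(np.array(p)+.5)/4.8-.5+[200,160]
    A=plane(c,q(a),.036)*1000; B=plane(c,q(b),.064)*1000
    f=lambda P:(P.mean(0)[:2].round(1),np.linalg.norm(P[0]-P[-1]).round(1),np.degrees(np.arctan2(*(P[0]-P[-1])[1::-1])).round(1))
    print(k,"loz",f(A),"lip",f(B))
D2={"R":([(196,136),(186,177),(175,218)],[(203,62),(158,255)]),"M":([(394,153),(393,194),(390,238)],[(397,78),(387,275)]),"L":([(613,172),(605,213),(598,256)],[(627,97),(595,292)])}
c=cam("scene")
for k,(a,b) in D2.items():
    q=lambda p:(np.array(p)+.5)/4-.5+[180,160]
    A=plane(c,q(a),.036)*1000; B=plane(c,q(b),.064)*1000
    f=lambda P:(P.mean(0)[:2].round(1),np.linalg.norm(P[0]-P[-1]).round(1),np.degrees(np.arctan2(*(P[-1]-P[0])[1::-1])).round(1))
    print("scene",k,"loz",f(A),"lip",f(B))
# pot and bowl
c=cam("top")
print(plane(c,[(249,130),(312,130)],.075))
E
```

```text
L loz (array([506.6, 121.2]), np.float64(56.3), np.float64(-5.8)) lip (array([507.2, 121.2]), np.float64(127.4), np.float64(-6.8))
M loz (array([ 5.102e+02, -4.000e-01]), np.float64(56.7), np.float64(4.6)) lip (array([510.1,  -0. ]), np.float64(128.1), np.float64(5.9))
R loz (array([ 511.7, -120.7]), np.float64(56.1), np.float64(-0.1)) lip (array([ 511.9, -119. ]), np.float64(127.8), np.float64(-1.1))
scene R loz (array([ 512.7, -119. ]), np.float64(55.4), np.float64(-1.8)) lip (array([ 514.8, -117.8]), np.float64(127.3), np.float64(-0.5))
scene M loz (array([510.2,   1.1]), np.float64(56.0), np.float64(4.7)) lip (array([512.1,   1.4]), np.float64(127.0), np.float64(4.5))
scene L loz (array([507.8, 123.1]), np.float64(55.8), np.float64(-5.7)) lip (array([509.1, 123.3]), np.float64(126.6), np.float64(-5.1))
[[ 0.69283168  0.07951167  0.075     ]
 [ 0.694092   -0.07887573  0.075     ]]
```

```bash
python3 - <<'E'
from h import *
D={"L":(507.5,122,-6),"M":(510.5,.5,5),"R":(512.5,-119,-1)}
for k,(x,y,a) in D.items():
  for s in(1,-1):
    r=np.radians(a);p=(x+s*58*np.cos(r),y+s*58*np.sin(r)); print(k,s,np.round(p,1),"yaw",90+a)
move_to((.4498,.1281,.075),84)
E
```

```text
L 1 [565.2 115.9] yaw 84
L -1 [449.8 128.1] yaw 84
M 1 [568.3   5.6] yaw 95
M -1 [452.7  -4.6] yaw 95
R 1 [ 570.5 -120. ] yaw 89
R -1 [ 454.5 -118. ] yaw 89
shift cm [ 14.35 -38.96 -34.11] turn deg [-1.169e+01 -2.000e-02 -1.000e-02]
```

>>> {"method": "jog_arm", "body": {"targets": [[5, -39, -34.1, -11.7, 0, 0, 1], [5, -39, -34.1, -11.7, 0, 0, 1], [5, -39, -34.1, -11.7, 0, 0, 1], [5, -39, -34.1, -11.7, 0, 0, 1], [5, -39, -34.1, -11.7, 0, 0, 1]], "squeeze": 10}}

```text
t: 0.98
tool_pos: [0.3436, 0.3041, 0.1887]
orientation: [-1.132, 1.256, 1.132]
force: [1.1, 0.3, 0.9]
opening: 0.0475
```

```bash
python3 -c "
from h import *
move_to((.4498,.1281,.075),84)"
```

```text
shift cm [ 11.37 -12.38 -16.4 ] turn deg [0.03 0.01 0.04]
```

>>> {"method": "jog_arm", "body": {"targets": [[4, -12.4, -16.4, 0, 0, 0, 1], [7, -12.4, -16.4, 0, 0, 0, 1], [9, -12.4, -16.4, 0, 0, 0, 1], [11.3, -12.4, -16.4, 0, 0, 0, 1], [11.3, -12.4, -16.4, 0, 0, 0, 1]]}}

```text
t: 1.6
tool_pos: [0.4478, 0.1256, 0.072]
orientation: [-1.128, 1.264, 1.133]
force: [0.3, 0.3, -0.1]
opening: 0.0012
```

```bash
python3 -c "
from h import *
s,R=st();print(s['tool_pos'],s['opening'],s['force'])
move_to((.4498,.1281,.063),84)"
```

```text
[0.44778188 0.12555191 0.07198189] 0.0012249761112500793 [ 0.305948    0.34798762 -0.12165476]
shift cm [ 0.9  -0.18  0.28] turn deg [-0.18 -0.12 -0.33]
```

>>> {"method": "jog_arm", "body": {"targets": [[0.5, -0.2, 0.3, 0, 0, 0, 1], [0.5, -0.2, 0.3, 0, 0, 0, 1]]}}

```text
t: 1.85
tool_pos: [0.4503, 0.1293, 0.0675]
orientation: [-1.129, 1.262, 1.133]
force: [0.0, -0.1, -0.3]
opening: 0.0003
```

```bash
python3 -c "
from h import *
s,R=st();print(s['tool_pos'],s['opening'],s['force'],s['dq'])
move_to((.4498,.1281,.063),84)"
```

```text
[0.45027058 0.12929401 0.0675347 ] 0.00034488664486959303 [ 0.00709616 -0.14968127 -0.33002581] [ 0.002431   -0.0118785  -0.00590564 -0.0003391   0.00518744 -0.00528073]
shift cm [ 0.45  0.03 -0.12] turn deg [-0.11 -0.09 -0.29]
```

>>> {"method": "jog_arm", "body": {"targets": [[0.35, 0, -0.1, 0, 0, 0, 1], [0.45, 0, -0.1, 0, 0, 0, 1], [0.45, 0, -0.1, 0, 0, 0, 1]]}}

```text
t: 2.22
tool_pos: [0.4502, 0.1288, 0.0634]
orientation: [-1.129, 1.262, 1.134]
force: [-1.3, 0.4, 2.4]
opening: 0.0005
```

```bash
python3 -c "
from h import *
s,R=st();print(s['tool_pos'],s['opening'],s['force'],s['dq'])
move_to((.4498,.1281,.063),84)"
```

```text
[0.45019683 0.12875575 0.06343445] 0.0005430282503478943 [-1.26532836  0.38856461  2.40553161] [-0.00634443  0.00215529 -0.00011209 -0.00099248  0.00168034 -0.00027341]
shift cm [ 0.04  0.03 -0.07] turn deg [-0.07 -0.07 -0.27]
```

>>> {"method": "jog_arm", "body": {"targets": [[0.15, 0, 0, 0, 0, 0, 1], [0.15, 0, 0, 0, 0, 0, 1]]}}

```text
t: 2.48
tool_pos: [0.45, 0.1288, 0.0619]
orientation: [-1.129, 1.262, 1.134]
force: [-2.3, 1.5, 2.6]
opening: 0.0005
```

```bash
python3 -c "
from h import *
s,R=st();print(s['tool_pos'],s['opening'],s['force'],s['dq'])"
```

```text
[0.45003252 0.12878386 0.06191855] 0.0004722861810328672 [-2.26999084  1.48664604  2.59688203] [-0.00118136  0.00025969 -0.00070894  0.00101205  0.00058097  0.00077141]
```

>>> {"method": "jog_arm", "body": {"targets": [[0.15, 0, 0, 0, 0, 0, 1], [0.15, 0, 0, 0, 0, 0, 1]]}}

```text
t: 2.72
tool_pos: [0.4498, 0.1289, 0.061]
orientation: [-1.129, 1.262, 1.134]
force: [-5.7, 1.0, 10.7]
opening: 0.0003
```

```bash
python3 -c "
from h import *
s,R=st();print(s['tool_pos'],s['opening'],s['force'],s['dq'])"
```

```text
[0.44982227 0.12887996 0.06099751] 0.0003195085351045837 [-5.67786731  0.99660212 10.65814343] [-0.00029397 -0.00198066  0.00063773  0.0009333   0.00253993 -0.00037478]
```

>>> {"method": "jog_arm", "body": {"targets": [[-1.2, 0, 0, 0, 0, 0, 1]]}}

```text
t: 2.85
tool_pos: [0.4492, 0.1286, 0.0724]
orientation: [-1.128, 1.264, 1.135]
force: [-0.5, -0.0, -0.6]
opening: 0.0005
```

```bash
python3 -c "
from h import *
move_to((.4527,-.0046,.0675),95);s,R=st();print(s['tool_pos'],s['force'])"
```

```text
shift cm [  0.5   -1.76 -13.21] turn deg [-11.08  -0.06  -0.42]
[0.44919374 0.12861776 0.07239635] [-0.50043639 -0.00913208 -0.63388385]
```

>>> {"method": "jog_arm", "body": {"targets": [[-0.5, -0.9, -6.5, -5, 0, 0, 1], [-0.5, -1.8, -13.2, -11, 0, 0, 1], [0.2, -1.8, -13.2, -11, 0, 0, 1], [0.5, -1.8, -13.2, -11, 0, 0, 1]]}}

```text
t: 3.35
tool_pos: [0.453, -0.0049, 0.0673]
orientation: [-1.267, 1.175, 1.275]
force: [-0.4, -0.1, -0.2]
opening: 0.0006
```

```bash
python3 -c "
from h import *
move_to((.4527,-.0046,.063),95);s,R=st();print(s['tool_pos'],s['force'])"
```

```text
shift cm [0.43 0.03 0.04] turn deg [-0.27 -0.01 -0.42]
[ 0.45304506 -0.00493468  0.06733535] [-0.44964048 -0.05241952 -0.15801988]
```

>>> {"method": "jog_arm", "body": {"targets": [[0.3, 0, 0, 0, 0, 0, 1], [0.43, 0, 0, 0, 0, 0, 1], [0.43, 0, 0, 0, 0, 0, 1]]}}

```text
t: 3.72
tool_pos: [0.4529, -0.0038, 0.0638]
orientation: [-1.268, 1.175, 1.277]
force: [-6.2, -2.0, 10.7]
opening: 0.0003
```

```bash
python3 -c "
from h import *
s,R=st();print(s['tool_pos'],s['force'])"
```

```text
[ 0.45289083 -0.00380936  0.06375807] [-6.17320475 -2.0133478  10.73146184]
```

>>> {"method": "jog_arm", "body": {"targets": [[-1.0, 0, 0, 0, 0, 0, 1], [-1.0, -5.8, 0, 0, 0, 0, 1], [-1.0, -11.6, 0, 0, 0, 0, 1], [-0.4, -11.6, 0, 0, 0, 0, 1], [-0.4, -11.6, 0, 0, 0, 0, 1]]}}

```text
t: 4.35
tool_pos: [0.5674, 0.0069, 0.0657]
orientation: [-1.267, 1.176, 1.28]
force: [-0.5, -0.9, -0.2]
opening: 0.0008
```

```bash
python3 -c "
from h import *
move_to((.5683,.0056,.063),95);s,R=st();print(s['tool_pos'],s['force'])"
```

```text
shift cm [ 0.27 -0.09 -0.14] turn deg [-0.11  0.01 -0.62]
[0.56735043 0.00692581 0.06574935] [-0.53386767 -0.92517889 -0.15716065]
```

>>> {"method": "jog_arm", "body": {"targets": [[0.15, -0.1, 0, 0, 0, -0.6, 1], [0.27, -0.1, 0, 0, 0, -0.6, 1], [0.27, -0.1, 0, 0, 0, -0.6, 1]]}}

```text
t: 4.72
tool_pos: [0.5681, 0.007, 0.0638]
orientation: [-1.272, 1.167, 1.271]
force: [-1.7, 0.3, 0.6]
opening: 0.0004
```

```bash
python3 -c "
from h import *
s,R=st();print(s['tool_pos'],s['force'])"
```

```text
[0.56811345 0.00703299 0.06376649] [-1.65229502  0.28898014  0.60646959]
```

>>> {"method": "jog_arm", "body": {"targets": [[0.15, 0, 0, 0, 0, 0, 1], [0.15, 0, 0, 0, 0, 0, 1]]}}

```text
t: 4.97
tool_pos: [0.5687, 0.007, 0.0629]
orientation: [-1.273, 1.166, 1.27]
force: [1.0, 1.3, 2.6]
opening: 0.0005
```

```bash
python3 -c "
from h import *
s,R=st();print(s['tool_pos'],s['force'])"
```

```text
[0.5687492  0.0070111  0.06293848] [1.02060481 1.31780982 2.56502413]
```

>>> {"method": "jog_arm", "body": {"targets": [[0.15, 0, 0, 0, 0, 0, 1], [0.15, 0, 0, 0, 0, 0, 1]]}}

```text
t: 5.22
tool_pos: [0.5694, 0.007, 0.062]
orientation: [-1.273, 1.165, 1.269]
force: [0.9, 1.4, 5.3]
opening: 0.0009
```

```bash
python3 -c "
from h import *
s,R=st();print(s['tool_pos'],s['force'])"
```

```text
[0.56942061 0.00698812 0.06203992] [0.89226888 1.39194302 5.27892728]
```

>>> {"method": "jog_arm", "body": {"targets": [[0.12, 0, 0, 0, 0, 0, 1], [0.12, 0, 0, 0, 0, 0, 1]]}}

```text
t: 5.48
tool_pos: [0.5699, 0.0068, 0.0616]
orientation: [-1.274, 1.165, 1.268]
force: [-0.9, 1.2, 7.5]
opening: 0.0003
```

```bash
python3 -c "
from h import *
s,R=st();print(s['tool_pos'],s['force'])"
```

```text
[0.56986578 0.00682482 0.06157525] [-0.90553925  1.16113355  7.54695048]
```

>>> {"method": "jog_arm", "body": {"targets": [[0.12, 0.2, 0, 0, 0, 0, 1], [0.12, 0.2, 0, 0, 0, 0, 1], [0.12, 0.2, 0, 0, 0, 0, 1]]}}

```text
t: 5.85
tool_pos: [0.5696, 0.0068, 0.0619]
orientation: [-1.275, 1.162, 1.266]
force: [2.5, 1.9, 8.2]
opening: 0.0003
```

```bash
python3 - <<'E'
from h import *
s,R=st();print(s['tool_pos'],s['force'],s['wrist_torque'])
for n in("top","scene"):
    c=cam(n); f=c["frame"]
    f=f[160:255,195:365] if n=="top" else f[150:270,180:375]
    cv2.imwrite(f"pics/p1{n}.png",cv2.cvtColor(cv2.resize(f,None,fx=4,fy=4,interpolation=cv2.INTER_CUBIC),cv2.COLOR_RGB2BGR))
E
```

```text
[0.56955606 0.00681186 0.0618758 ] [2.48831876 1.87392601 8.18979447] [ 0.45650777 -0.38276767  0.00618355]
```

View pics/p1scene.png

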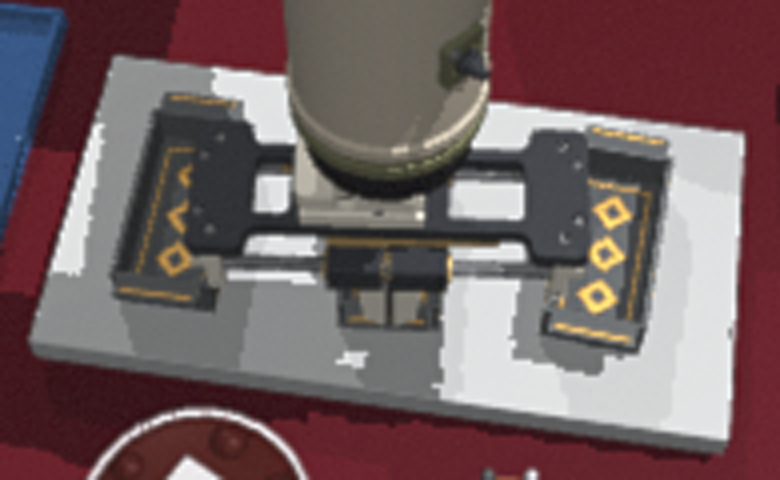

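The picture shows the closed fingers on the far rim of the middle dish (crop pixel about (385,305)). The rim has sunk about 2 mm, but the reading crept and the fingers sat a bit far out. I'll lift and press again at 55 mm with the tool upright.

>>> {"method": "jog_arm", "body": {"targets": [[-0.8, 0, 0, 0, 0, 0, 1], [-0.8, 0, 0, 0, 0, 0, 1]]}}

```text
t: 6.2
tool_pos: [0.5697, 0.0066, 0.0703]
orientation: [-1.276, 1.162, 1.265]
force: [0.6, 0.1, 0.1]
opening: 0.0006
```

```bash
python3 -c "
from h import *
move_to((.5653,.0053,.066),95);s,R=st();print(s['tool_pos'],s['force'])"
```

```text
shift cm [ 0.43  0.45 -0.09] turn deg [-0.13 -0.05  0.46]
[0.5696533  0.00662278 0.07031371] [0.55262272 0.06756403 0.05719836]
```

>>> {"method": "jog_arm", "body": {"targets": [[0.2, 0.45, -0.1, 0, 0, 0.5, 1], [0.4, 0.45, -0.1, 0, 0, 0.5, 1], [0.4, 0.45, -0.1, 0, 0, 0.5, 1]]}}

```text
t: 6.58
tool_pos: [0.5647, 0.0052, 0.0655]
orientation: [-1.271, 1.17, 1.272]
force: [0.0, 0.0, 0.3]
opening: 0.0007
```

```bash
python3 -c "
from h import *
move_to((.5653,.0053,.063),95);s,R=st();print(s['tool_pos'],s['force'])"
```

```text
shift cm [ 0.25 -0.06  0.  ] turn deg [-0.14 -0.04 -0.11]
[0.56471715 0.00522204 0.0655427 ] [0.03973259 0.00985787 0.34248878]
```

>>> {"method": "jog_arm", "body": {"targets": [[0.2, 0, 0, 0, 0, 0, 1], [0.3, 0, 0, 0, 0, 0, 1], [0.3, 0, 0, 0, 0, 0, 1]]}}

```text
t: 6.95
tool_pos: [0.5654, 0.0052, 0.0631]
orientation: [-1.272, 1.169, 1.271]
force: [1.9, 0.8, 3.7]
opening: 0.0005
```

```bash
python3 -c "
from h import *
move_to((.5653,.0053,.063),95);s,R=st();print(s['tool_pos'],s['force'],s['wrist_torque'])"
```

```text
shift cm [0.01 0.01 0.01] turn deg [-0.13 -0.05 -0.03]
[0.56539199 0.00523662 0.06308119] [1.92706337 0.81539396 3.66026804] [ 0.10985754 -0.33935638 -0.00654091]
```

>>> {"method": "jog_arm", "body": {"targets": [[0.08, 0, 0, 0, 0, 0, 1], [0.08, 0, 0, 0, 0, 0, 1]]}}

```text
t: 7.2
tool_pos: [0.5657, 0.0052, 0.0626]
orientation: [-1.272, 1.168, 1.271]
force: [1.9, -0.3, 3.9]
opening: 0.0006
```

```bash
python3 -c "
from h import *
move_to((.5653,.0053,.063),95);s,R=st();print(s['tool_pos'],s['force'],s['wrist_torque'])"
```

```text
shift cm [-0.04  0.04  0.01] turn deg [-0.14 -0.05  0.02]
[0.56573935 0.00523788 0.06257671] [ 1.89016912 -0.26774332  3.91410075] [ 0.10391512 -0.41504956 -0.02845096]
```

>>> {"method": "jog_arm", "body": {"targets": [[0.08, 0, 0, 0, 0, 0, 1], [0.08, 0, 0, 0, 0, 0, 1]]}}

```text
t: 7.45
tool_pos: [0.5661, 0.0052, 0.0622]
orientation: [-1.273, 1.168, 1.27]
force: [2.1, -0.1, 5.2]
opening: 0.0004
```

```bash
python3 -c "
from h import *
move_to((.5653,.0053,.063),95);s,R=st();print(s['tool_pos'],s['force'],s['wrist_torque'])"
```

```text
shift cm [-0.08  0.08  0.01] turn deg [-0.13 -0.06  0.06]
[0.56611289 0.00522786 0.06216899] [ 2.14818004 -0.14824076  5.19877167] [ 0.11442419 -0.32027263 -0.02361227]
```

>>> {"method": "jog_arm", "body": {"targets": [[0.12, 0.05, 0, 0, 0, 0, 1], [0.12, 0.05, 0, 0, 0, 0, 1]]}}

```text
t: 7.7
tool_pos: [0.5663, 0.0052, 0.0618]
orientation: [-1.274, 1.167, 1.269]
force: [0.6, 0.3, 6.7]
opening: 0.0005
```

```bash
python3 -c "
from h import *
move_to((.5653,.0053,.063),95);s,R=st();print(s['tool_pos'],s['force'],s['wrist_torque'])"
```

```text
shift cm [-0.12  0.1   0.02] turn deg [-0.13 -0.07  0.15]
[0.56634506 0.00517018 0.06180119] [0.57968021 0.25559823 6.73536043] [ 0.1536789  -0.23900487 -0.0425227 ]
```

>>> {"method": "jog_arm", "body": {"targets": [[0.15, 0.05, 0, 0, 0, 0, 1], [0.15, 0.05, 0, 0, 0, 0, 1]]}}

```text
t: 7.95
tool_pos: [0.5667, 0.005, 0.0615]
orientation: [-1.275, 1.166, 1.268]
force: [-0.1, 0.8, 9.1]
opening: 0.0008
```

```bash
python3 -c "
from h import *
move_to((.5653,.0053,.063),95);s,R=st();print(s['tool_pos'],s['force'],s['wrist_torque'])"
```

```text
shift cm [-0.15  0.13  0.04] turn deg [-0.14 -0.08  0.25]
[0.56667198 0.0050483  0.06146822] [-0.08539666  0.80522035  9.08224166] [ 0.10226316 -0.07441514  0.01190609]
```

>>> {"method": "jog_arm", "body": {"targets": [[-1.4, 0, 0, 0, 0, 0, 1]]}}

```text
t: 8.07
tool_pos: [0.5648, 0.0052, 0.0742]
orientation: [-1.272, 1.168, 1.271]
force: [0.8, 0.2, -0.2]
opening: 0.0004
```

```bash
python3 -c "
from h import *
move_to((.5685,-.12,.066),89);s,R=st();print(s['tool_pos'],s['force'])"
```

```text
shift cm [  0.83   0.69 -12.5 ] turn deg [ 5.87 -0.05  0.02]
[0.56480345 0.00517209 0.074155  ] [ 0.78958176  0.19533255 -0.24077907]
```

>>> {"method": "jog_arm", "body": {"targets": [[0, 0.4, -6.2, 3, 0, 0, 1], [0, 0.7, -12.5, 5.9, 0, 0, 1], [0.4, 0.7, -12.5, 5.9, 0, 0, 1], [0.8, 0.7, -12.5, 5.9, 0, 0, 1], [0.8, 0.7, -12.5, 5.9, 0, 0, 1]]}}

```text
t: 8.7
tool_pos: [0.5677, -0.1185, 0.0655]
orientation: [-1.196, 1.218, 1.198]
force: [-0.3, 0.6, -0.0]
opening: 0.0005
```

```bash
python3 -c "
from h import *
move_to((.5685,-.12,.063),89);s,R=st();print(s['tool_pos'],s['force'])"
```

```text
shift cm [ 0.25 -0.08 -0.15] turn deg [ 0.05 -0.01 -0.08]
[ 0.56771051 -0.11851322  0.06545311] [-0.27694644  0.57760115 -0.01906802]
```

>>> {"method": "jog_arm", "body": {"targets": [[0.15, -0.1, -0.1, 0, 0, 0, 1], [0.25, -0.1, -0.1, 0, 0, 0, 1], [0.25, -0.1, -0.1, 0, 0, 0, 1]]}}

```text
t: 9.07
tool_pos: [0.5693, -0.119, 0.0634]
orientation: [-1.198, 1.217, 1.198]
force: [1.8, 1.6, 3.2]
opening: 0.0007
```

```bash
python3 -c "
from h import *
s,R=st();print(s['tool_pos'],s['force'])"
```

```text
[ 0.56928006 -0.11902605  0.06343934] [1.77951123 1.57538233 3.19906337]
```

>>> {"method": "jog_arm", "body": {"targets": [[0.08, 0, 0, 0, 0, 0, 1], [0.08, 0, 0, 0, 0, 0, 1]]}}

```text
t: 9.32
tool_pos: [0.5696, -0.1191, 0.0629]
orientation: [-1.198, 1.216, 1.197]
force: [2.5, 0.4, 3.3]
opening: 0.0003
```

```bash
python3 -c "
from h import *
s,R=st();print(s['tool_pos'],s['force'])"
```

```text
[ 0.56960681 -0.11906796  0.06290235] [2.50159208 0.37600851 3.27574717]
```

>>> {"method": "jog_arm", "body": {"targets": [[0.12, 0.05, 0, 0, 0, 0, 1], [0.12, 0.05, 0, 0, 0, 0, 1]]}}

```text
t: 9.57
tool_pos: [0.5696, -0.1192, 0.0621]
orientation: [-1.199, 1.216, 1.196]
force: [3.0, 0.7, 4.0]
opening: 0.0006
```

```bash
python3 -c "
from h import *
s,R=st();print(s['tool_pos'],s['force'])"
```

```text
[ 0.56961594 -0.11921303  0.06206972] [3.00122154 0.71239066 3.96644703]
```

>>> {"method": "jog_arm", "body": {"targets": [[0.12, 0.05, 0, 0, 0, 0, 1], [0.12, 0.05, 0, 0, 0, 0, 1]]}}

```text
t: 9.82
tool_pos: [0.5693, -0.1194, 0.061]
orientation: [-1.199, 1.216, 1.196]
force: [3.7, 0.6, 3.8]
opening: 0.0005
```

```bash
python3 -c "
from h import *
s,R=st();print(s['tool_pos'],s['force'])"
```

```text
[ 0.56932737 -0.11937245  0.06101646] [3.65399715 0.59730935 3.76733884]
```

>>> {"method": "jog_arm", "body": {"targets": [[0.12, 0.05, 0, 0, 0, 0, 1], [0.12, 0.05, 0, 0, 0, 0, 1]]}}

```text
t: 10.07
tool_pos: [0.5694, -0.1195, 0.0607]
orientation: [-1.2, 1.215, 1.195]
force: [3.2, 1.0, 7.6]
opening: 0.0004
```

```bash
python3 -c "
from h import *
s,R=st();print(s['tool_pos'],s['force'])"
```

```text
[ 0.56944895 -0.1194513   0.06065524] [3.21069613 0.95513043 7.63891467]
```

>>> {"method": "jog_arm", "body": {"targets": [[0.12, 0.05, 0, 0, 0, 0, 1], [0.12, 0.05, 0, 0, 0, 0, 1]]}}

```text
t: 10.32
tool_pos: [0.5695, -0.1195, 0.0606]
orientation: [-1.201, 1.214, 1.194]
force: [0.9, 2.5, 11.2]
opening: 0.0006
```

```bash
python3 - <<'E'
from h import *
s,R=st();print(s['tool_pos'],s['force'])
for n in("top","scene"):
    c=cam(n); f=c["frame"]
    f=f[160:255,195:365] if n=="top" else f[150:270,180:375]
    cv2.imwrite(f"pics/p2{n}.png",cv2.cvtColor(cv2.resize(f,None,fx=4,fy=4,interpolation=cv2.INTER_CUBIC),cv2.COLOR_RGB2BGR))
E
```

```text
[ 0.56953488 -0.11950903  0.06059776] [ 0.92535354  2.54704948 11.22964296]
```

View pics/p2scene.png

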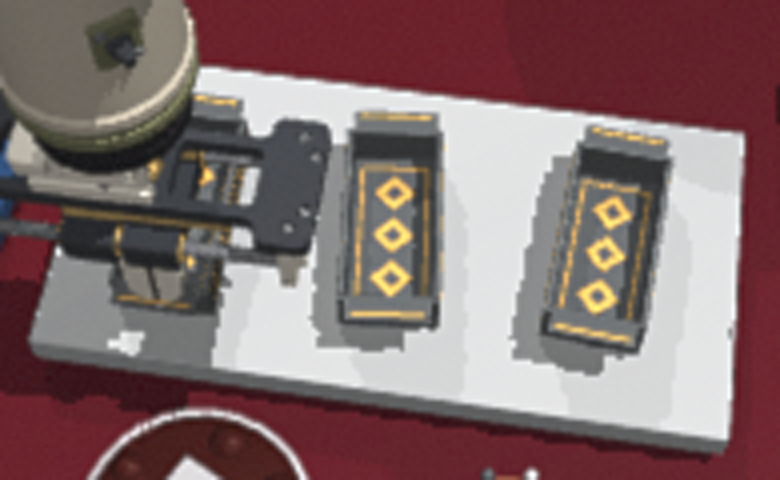

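The right dish (crop pixel about (165,260) under the fingers) sank from 63.8 to 60.6 mm and then went firm, so it rocks. The middle dish's far end resisted softly and never went clearly firm, so I'll press it once more.

>>> {"method": "jog_arm", "body": {"targets": [[-1.4, 0, 0, 0, 0, 0, 1]]}}

```text
t: 10.55
tool_pos: [0.5673, -0.1191, 0.073]
orientation: [-1.198, 1.217, 1.198]
force: [-0.3, 0.4, 1.0]
opening: 0.0001
```

```bash
python3 -c "
from h import *
move_to((.5655,.0053,.0655),95);s,R=st();print(s['tool_pos'],s['force'])"
```

```text
shift cm [ 0.75  0.38 12.43] turn deg [-5.9  -0.01 -0.01]
[ 0.56730986 -0.11905666  0.07302124] [-0.28297211  0.39943327  0.96317461]
```

>>> {"method": "jog_arm", "body": {"targets": [[0, 0.2, 6.2, -3, 0, 0, 1], [0, 0.4, 12.4, -5.9, 0, 0, 1], [0.4, 0.4, 12.4, -5.9, 0, 0, 1], [0.7, 0.4, 12.4, -5.9, 0, 0, 1], [0.7, 0.4, 12.4, -5.9, 0, 0, 1]]}}

```text
t: 11.18
tool_pos: [0.5647, 0.0037, 0.0654]
orientation: [-1.271, 1.169, 1.273]
force: [-0.6, -1.0, -0.2]
opening: 0.0006
```

```bash
python3 - <<'E'
from h import *
s,R=st();print(s['tool_pos'],s['force'])
move_to((.5655,.0053,.0610),95)
c=cam("scene");cv2.imwrite("pics/m_a.png",cv2.cvtColor(c["frame"],cv2.COLOR_RGB2BGR))
c=cam("top");cv2.imwrite("pics/mt_a.png",cv2.cvtColor(c["frame"],cv2.COLOR_RGB2BGR))
E
```

```text
[0.56465688 0.00374075 0.06537988] [-0.58444264 -0.96496044 -0.20781478]
shift cm [ 0.44 -0.1   0.15] turn deg [-0.09 -0.02 -0.1 ]
```

>>> {"method": "jog_arm", "body": {"targets": [[0.2, 0, 0.1, 0, 0, 0, 1], [0.3, 0, 0.1, 0, 0, 0, 1], [0.4, 0, 0.1, 0, 0, 0, 1], [0.4, 0, 0.1, 0, 0, 0, 1], [0.4, 0, 0.1, 0, 0, 0, 1]]}}

```text
t: 11.9
tool_pos: [0.5658, 0.0046, 0.0626]
orientation: [-1.273, 1.167, 1.271]
force: [3.9, -0.5, 5.0]
opening: 0.0004
```

```bash
python3 - <<'E'
from h import *
s,R=st();print(s['tool_pos'],s['force'],s['wrist_torque'])
move_to((.5655,.0053,.0610),95)
E
```

```text
[0.56582835 0.00458205 0.06255293] [ 3.86923229 -0.46613876  4.98754989] [-0.20459995 -0.69229014  0.027061  ]
shift cm [0.16 0.03 0.07] turn deg [-0.11 -0.04  0.05]
```

>>> {"method": "jog_arm", "body": {"targets": [[0.12, 0, 0, 0, 0, 0, 1], [0.12, 0, 0, 0, 0, 0, 1], [0.12, 0, 0, 0, 0, 0, 1], [0.12, 0, 0, 0, 0, 0, 1]]}}

```text
t: 12.4
tool_pos: [0.5662, 0.0046, 0.0619]
orientation: [-1.273, 1.167, 1.27]
force: [3.1, -1.5, 6.8]
opening: 0.0006
```

```bash
python3 - <<'E'
from h import *
s,R=st();print(s['tool_pos'],s['force'],s['wrist_torque'])
c=cam("scene");cv2.imwrite("pics/m_b.png",cv2.cvtColor(c["frame"],cv2.COLOR_RGB2BGR))
c=cam("top");cv2.imwrite("pics/mt_b.png",cv2.cvtColor(c["frame"],cv2.COLOR_RGB2BGR))
a=[cv2.resize(cv2.imread(f"pics/m_{k}.png")[165:245,250:310],None,fx=6,fy=6,interpolation=cv2.INTER_CUBIC) for k in "ab"]
cv2.imwrite("pics/m_ab.png",np.hstack(a))
E
```

```text
[0.56624248 0.00460307 0.06194924] [ 3.05095777 -1.45058986  6.76668712] [-0.18403022 -0.39388414  0.01929967]
```

View pics/m_ab.png

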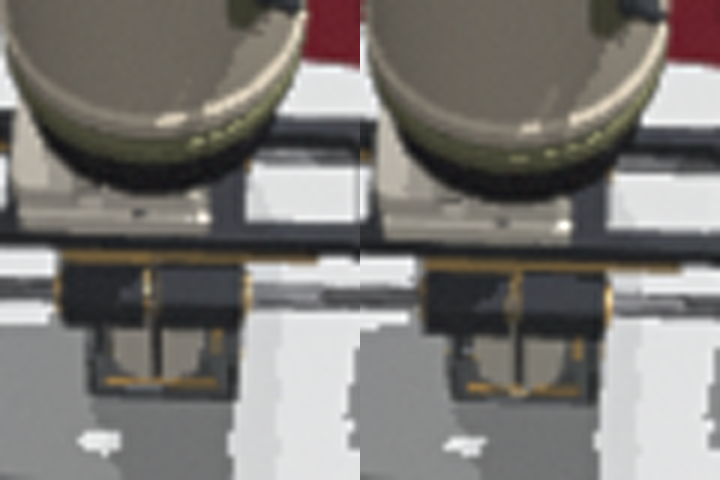

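>>> {"method": "jog_arm", "body": {"targets": [[0.1, -0.1, 0, 0, 0, 0, 1], [0.1, -0.1, 0, 0, 0, 0, 1], [0.1, -0.1, 0, 0, 0, 0, 1]]}}

```text
t: 12.88
tool_pos: [0.5669, 0.0046, 0.0614]
orientation: [-1.273, 1.167, 1.271]
force: [-1.5, -1.6, 8.2]
opening: 0.0005
```

```bash
python3 - <<'E'
from h import *
s,R=st();print(s['tool_pos'],s['force'],s['wrist_torque'])
move_to((.5655,.0053,.0610),95)
E
```

```text
[0.56691118 0.00458971 0.06141308] [-1.48487802 -1.61979661  8.16492032] [-0.31859263  0.24412501 -0.04342767]
shift cm [0.04 0.13 0.08] turn deg [-0.1  -0.06  0.06]
```

>>> {"method": "jog_arm", "body": {"targets": [[0.15, 0, 0, 0, 0, 0, 1], [0.15, 0, 0, 0, 0, 0, 1], [0.15, 0, 0, 0, 0, 0, 1]]}}

```text
t: 13.25
tool_pos: [0.5672, 0.0044, 0.0611]
orientation: [-1.274, 1.167, 1.27]
force: [-0.8, -2.1, 12.5]
opening: 0.0002
```

```bash
python3 - <<'E'
from h import *
s,R=st();print(s['tool_pos'],s['force'],s['wrist_torque'])
move_to((.5655,.0053,.0610),95)
E
```

```text
[0.56719366 0.00439207 0.06107501] [-0.77304532 -2.10506851 12.51744358] [-0.32375027  0.22203893  0.00493458]
shift cm [0.01 0.16 0.1 ] turn deg [-0.09 -0.09  0.09]
```

The middle dish's far end is clearly floating down to about 62.4 mm, then soft. I'll do one last check slightly further in, to rule out tipping over the edge and to get the rest height.

>>> {"method": "jog_arm", "body": {"targets": [[-0.6, 0.4, 0.1, 0, 0, 0, 1], [-0.5, 0.5, 0.1, 0, 0, 0, 1], [-0.4, 0.5, 0.1, 0, 0, 0, 1]]}}

```text
t: 13.62
tool_pos: [0.5611, 0.0052, 0.0641]
orientation: [-1.273, 1.168, 1.272]
force: [1.2, -0.6, 1.5]
opening: 0.0006
```

```bash
python3 - <<'E'
from h import *
s,R=st();print(s['tool_pos'],s['force'],s['wrist_torque'])
move_to((.5625,.0050,.0642),95)
E
```

```text
[0.56114408 0.00521522 0.06409368] [ 1.18626137 -0.62172724  1.54236061] [ 0.09906497 -0.02402336  0.01685094]
shift cm [-0.01 -0.13 -0.03] turn deg [-0.08 -0.06 -0.02]
```

>>> {"method": "jog_arm", "body": {"targets": [[0.1, -0.05, 0, 0, 0, 0, 1], [0.1, -0.05, 0, 0, 0, 0, 1], [0.1, -0.05, 0, 0, 0, 0, 1]]}}

```text
t: 14.0
tool_pos: [0.5617, 0.0053, 0.0631]
orientation: [-1.273, 1.168, 1.272]
force: [1.4, 0.3, 3.5]
opening: 0.0002
```

```bash
python3 - <<'E'
from h import *
s,R=st();print(s['tool_pos'],s['force'],s['wrist_torque'])
E
```

```text
[0.56174816 0.00529605 0.06313403] [1.39255083 0.34893266 3.50757639] [ 0.07722015 -0.26938903 -0.05730609]
```

>>> {"method": "jog_arm", "body": {"targets": [[0.12, -0.05, 0, 0, 0, 0, 1], [0.12, -0.05, 0, 0, 0, 0, 1], [0.12, -0.05, 0, 0, 0, 0, 1]]}}

```text
t: 14.38
tool_pos: [0.5625, 0.0053, 0.0622]
orientation: [-1.273, 1.168, 1.271]
force: [1.0, 0.0, 4.4]
opening: 0.0004
```

```bash
python3 - <<'E'
from h import *
s,R=st();print(s['tool_pos'],s['force'],s['wrist_torque'])
E
```

```text
[0.56246628 0.00532263 0.06218785] [1.01748164 0.04284467 4.38475133] [ 0.0930052  -0.17057643 -0.03042747]
```

>>> {"method": "jog_arm", "body": {"targets": [[0.12, -0.05, 0, 0, 0, 0, 1], [0.12, -0.05, 0, 0, 0, 0, 1], [0.12, -0.05, 0, 0, 0, 0, 1]]}}

```text
t: 14.75
tool_pos: [0.5631, 0.0052, 0.0615]
orientation: [-1.273, 1.168, 1.271]
force: [-1.3, 0.3, 7.0]
opening: 0.0003
```

```bash
python3 - <<'E'
from h import *
s,R=st();print(s['tool_pos'],s['force'],s['wrist_torque'])
E
```

```text
[0.56307701 0.00520196 0.06152158] [-1.30304709  0.32738216  7.01802498] [-0.03818712  0.22084077 -0.04489493]
```

Pressed at 52 mm, the middle dish's far rim still went from 64.1 to 61.5 mm at 7 N, so it rocks too. Sinks are left near about 2.8 mm, middle far about 2.5 mm and right far about 3.2 mm, so all three go to the blue pan. I'll take the middle one first.

>>> {"method": "jog_arm", "body": {"targets": [[-1.5, 0, 0, 0, 0, 0, 1], [-2.5, 2.6, -0.2, 0, 0, 0, 0], [-2.5, 5.2, -0.4, 0, 0, 0, 0], [-2.5, 5.2, -0.4, 0, 0, 0, 0], [-2.5, 5.2, -0.4, 0, 0, 0, 0]]}}

```text
t: 15.38
tool_pos: [0.5121, -0.0032, 0.0869]
orientation: [-1.274, 1.168, 1.271]
force: [-0.0, -0.3, 0.4]
opening: 0.0363
```

>>> {"method": "jog_arm", "body": {"targets": [[0, 0, 0, 0, 0, 0, 0], [0, 0, 0, 0, 0, 0, 0], [0, 0, 0, 0, 0, 0, 0], [0, 0, 0, 0, 0, 0, 0], [0, 0, 0, 0, 0, 0, 0]]}}

```text
t: 16.0
tool_pos: [0.5121, -0.0032, 0.0868]
orientation: [-1.273, 1.168, 1.271]
force: [-0.6, 0.2, 0.2]
opening: 0.0859
```

```bash
python3 - <<'E'
from h import *
s,R=st();print(s['tool_pos'],s['force'],s['opening'],s['q'])
move_to((.5105,.0005,.036),95)
c=cam("scene");f=c["frame"][150:270,180:375]
cv2.imwrite("pics/g1.png",cv2.cvtColor(cv2.resize(f,None,fx=4,fy=4,interpolation=cv2.INTER_CUBIC),cv2.COLOR_RGB2BGR))
E
```

```text
[ 0.51209303 -0.00320745  0.08680377] [-0.63228883  0.16129104  0.224377  ] 0.08593282926240109 [-1.05522460e-01 -2.98826646e-03  1.87485933e+00 -1.25579298e-03
  1.26854144e+00 -1.76160058e+00]
shift cm [5.08 0.13 0.39] turn deg [-0.09 -0.08  0.05]
```

View pics/g1.png

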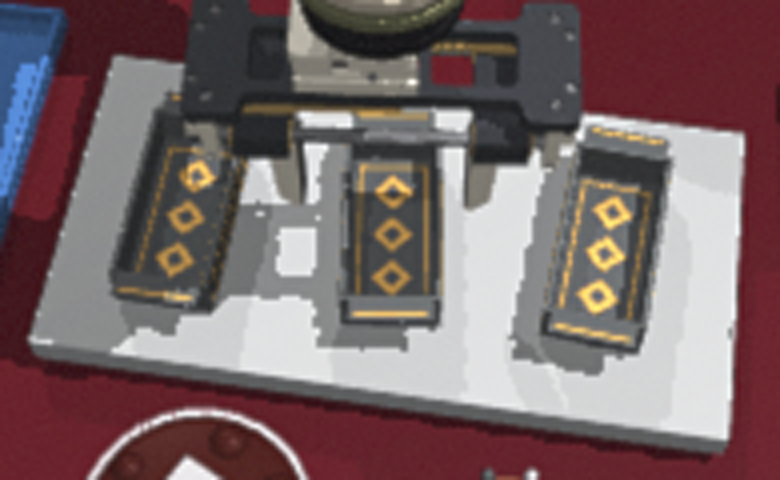

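The open fingers straddle the middle dish (crop fingertips at about (290,200) and (475,200), dish between x = 345 and 440). Descending now.

>>> {"method": "jog_arm", "body": {"targets": [[2, 0.1, 0.4, 0, 0, 0, 0], [4, 0.1, 0.4, 0, 0, 0, 0], [5, 0.1, 0.4, 0, 0, 0, 0], [5, 0.1, 0.4, 0, 0, 0, 1], [5, 0.1, 0.4, 0, 0, 0, 1]], "squeeze": 25}}

```text
t: 16.68
tool_pos: [0.5114, 0.0006, 0.0376]
orientation: [-1.274, 1.167, 1.27]
force: [-0.9, 0.4, -0.1]
opening: 0.0775
```

>>> {"method": "jog_arm", "body": {"targets": [[0, 0, 0, 0, 0, 0, 1], [0, 0, 0, 0, 0, 0, 1], [0, 0, 0, 0, 0, 0, 1]]}}

```text
t: 17.05
tool_pos: [0.5119, 0.0005, 0.0383]
orientation: [-1.275, 1.166, 1.269]
force: [-0.5, 0.0, 4.1]
opening: 0.0558
```

```bash
python3 - <<'E'
from h import *
s,R=st();print(s['tool_pos'],s['force'],s['opening'])
E
```

```text
[0.51194204 0.00053857 0.03827798] [-0.47427104  0.03481788  4.14538683] 0.055769325195096316
```

>>> {"method": "jog_arm", "body": {"targets": [[-1, 0, 0, 0, 0, 0, 1], [-4, 0, 0, 0, 0, 0, 1], [-7.5, 0, 0, 0, 0, 0, 1], [-7.5, 0, 0, 0, 0, 0, 1]]}}

```text
t: 17.55
tool_pos: [0.514, 0.0004, 0.1164]
orientation: [-1.278, 1.163, 1.264]
force: [-0.7, -0.6, -4.2]
opening: 0.0559
```

```bash
python3 - <<'E'
from h import *
s,R=st();print(s['tool_pos'],s['force'],s['opening'])
r=np.radians(-.9);u=np.array([np.cos(r),np.sin(r)])
for o in(100,0,-100): print(o,np.array([519.5,-319.8])+o*u)
move_to((.5195,-.3198,.11),-1)
E
```

```text
[5.13978444e-01 4.03661565e-04 1.16350515e-01] [-0.72671871 -0.56705733 -4.18209528] 0.055882299715662005
100 [ 619.48766325 -321.37073173]
0 [ 519.5 -319.8]
-100 [ 419.51233675 -318.22926827]
shift cm [  0.71   2.19 -31.95] turn deg [95.9   0.3   0.52]
```

```bash
python3 - <<'E'
from h import *
move_to((.6195,-.3214,.115),-1)
E
```

```text
shift cm [  0.3   -7.76 -32.96] turn deg [95.9   0.3   0.52]
```

>>> {"method": "jog_arm", "body": {"targets": [[0, -1.5, -6, 10, 0, 0, 1], [0, -3, -12, 20, 0, 0, 1], [0, -4.5, -18, 30, 0, 0, 1], [0, -6, -24, 40, 0, 0, 1], [0, -7.8, -30, 50, 0, 0, 1]]}}

```text
t: 18.18
tool_pos: [0.6165, -0.293, 0.1149]
orientation: [-0.61, 1.478, 0.605]
force: [1.2, 0.9, -4.0]
opening: 0.056
```

```bash
python3 - <<'E'
from h import *
s,R=st();print(s['opening'],s['force'])
move_to((.6195,-.3214,.08),-1)
E
```

```text
0.05596900245708822 [ 1.21394731  0.85458399 -3.97823934]
shift cm [ 3.49 -2.22 -1.79] turn deg [45.56  0.33  0.15]
```

>>> {"method": "jog_arm", "body": {"targets": [[0, -1, -1, 10, 0, 0, 1], [0, -2.2, -1.8, 20, 0, 0, 1], [1, -2.2, -1.8, 30, 0, 0, 1], [2, -2.2, -1.8, 40, 0, 0, 1], [3, -2.2, -1.8, 45.6, 0.3, 0, 1]]}}

```text
t: 18.8
tool_pos: [0.6178, -0.3207, 0.0814]
orientation: [0.018, 1.573, -0.018]
force: [-0.9, -0.2, -3.9]
opening: 0.0561
```

```bash
python3 - <<'E'
from h import *
s,R=st();print(s['opening'],s['force'],s['tool_pos'],s['dq'].round(3))
move_to((.6195,-.3214,.014),-1)
E
```

```text
0.05614636510384485 [-0.86647443 -0.17750527 -3.91298704] [ 0.61776359 -0.32067833  0.08136795] [ 0.02   0.099  0.022 -0.037 -0.096  0.771]
shift cm [ 6.74 -0.07  0.19] turn deg [-0.31 -0.11  0.01]
```

>>> {"method": "jog_arm", "body": {"targets": [[2.5, 0, 0.2, -0.3, 0, 0, 1], [5, 0, 0.2, -0.3, 0, 0, 1], [5, 0, 0.2, -0.3, 0, 0, 1]]}}

```text
t: 19.18
tool_pos: [0.6161, -0.3186, 0.0255]
orientation: [0.017, 1.581, -0.01]
force: [-0.3, 0.2, -4.7]
opening: 0.0559
```

```bash
python3 - <<'E'
from h import *
s,R=st();print(s['opening'],s['force'],s['tool_pos'],s['dq'].round(3))
move_to((.6195,-.3214,.0145),-1)
c=cam("scene");f=c["frame"][140:280,80:240]
f2=cam("top")["frame"][130:275,340:465]
cv2.imwrite("pics/pl1.png",np.hstack([cv2.cvtColor(cv2.resize(x,(400,400),interpolation=cv2.INTER_CUBIC),cv2.COLOR_RGB2BGR) for x in(f,f2)]))
E
```

```text
0.05585198626512528 [-0.26610379  0.19271956 -4.67532968] [ 0.61605987 -0.31859009  0.02550555] [-0.002 -0.04  -0.045 -0.     0.023  0.001]
shift cm [ 1.1  -0.28  0.36] turn deg [-0.01 -0.57 -0.25]
```

View pics/pl1.png

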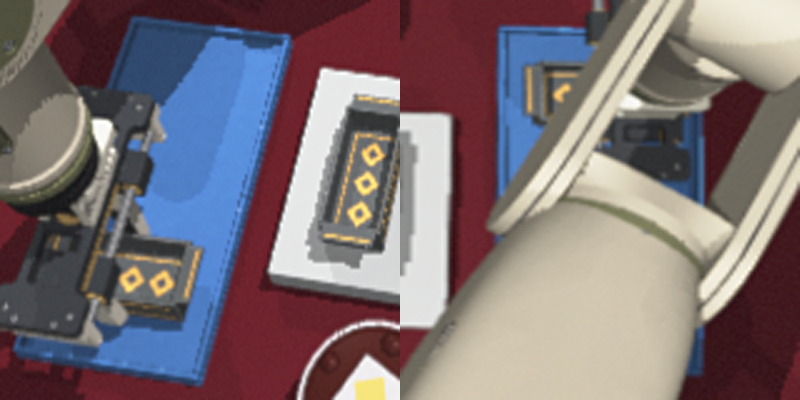

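The dish hangs inside the far part of the pan (left panel about (150,280)), clear of the walls. I'll lower it gently now.

>>> {"method": "jog_arm", "body": {"targets": [[0.4, -0.2, 0.3, 0, -0.5, 0, 1], [0.8, -0.2, 0.3, 0, -0.5, 0, 1], [1.1, -0.2, 0.3, 0, -0.5, 0, 1], [1.1, -0.2, 0.3, 0, -0.5, 0, 1]]}}

```text
t: 19.77
tool_pos: [0.6216, -0.3222, 0.0188]
orientation: [0.015, 1.566, -0.013]
force: [-0.0, -0.5, -5.2]
opening: 0.0561
```

```bash
python3 - <<'E'
from h import *
s,R=st();print(s['opening'],s['force'],s['tool_pos'])
move_to((.6195,-.3214,.0135),-1)
E
```

```text
0.05608291307878135 [-0.0385323  -0.47168987 -5.18598199] [ 0.6215776  -0.32219546  0.01883197]
shift cm [ 0.53  0.08 -0.21] turn deg [-0.01  0.25 -0.07]
```

>>> {"method": "jog_arm", "body": {"targets": [[0.3, 0, -0.1, 0, 0.2, 0, 1], [0.5, 0, -0.1, 0, 0.2, 0, 1], [0.5, 0, -0.1, 0, 0.2, 0, 1]]}}

```text
t: 20.15
tool_pos: [0.6206, -0.3221, 0.0137]
orientation: [0.015, 1.57, -0.013]
force: [0.5, 0.9, -4.8]
opening: 0.0557
```

```bash
python3 - <<'E'
from h import *
s,R=st();print(s['opening'],s['force'],s['tool_pos'])
move_to((.6195,-.3214,.0135),-1)
E
```

```text
0.05565938210450345 [ 0.54443847  0.92182048 -4.78633794] [ 0.62055299 -0.32211075  0.01366777]
shift cm [ 0.02  0.07 -0.11] turn deg [-0.01  0.05 -0.07]
```

>>> {"method": "jog_arm", "body": {"targets": [[0.12, 0, 0, 0, 0, 0, 1], [0.12, 0, 0, 0, 0, 0, 1]]}}

```text
t: 20.4
tool_pos: [0.6208, -0.3222, 0.0134]
orientation: [0.015, 1.57, -0.013]
force: [-3.7, 1.5, 4.0]
opening: 0.0557
```

```bash
python3 - <<'E'
from h import *
s,R=st();print(s['opening'],s['force'],s['tool_pos'])
E
```

```text
0.05574403311173603 [-3.69355374  1.52236174  3.95743976] [ 0.62075615 -0.3222386   0.01341451]
```

>>> {"method": "jog_arm", "body": {"targets": [[0, 0, 0, 0, 0, 0, 0.2], [0, 0, 0, 0, 0, 0, 0.2], [0, 0, 0, 0, 0, 0, 0.2]]}}

```text
t: 20.78
tool_pos: [0.621, -0.3224, 0.0135]
orientation: [0.014, 1.569, -0.013]
force: [0.1, -0.7, -0.3]
opening: 0.074
```

>>> {"method": "jog_arm", "body": {"targets": [[-3, 0, 0, 0, 0, 0, 0.2], [-8, 0, 0, 0, 0, 0, 0.1], [-9, 0, 0, 0, 0, 0, 0]]}}

```text
t: 21.15
tool_pos: [0.6234, -0.324, 0.1088]
orientation: [0.011, 1.562, -0.016]
force: [0.3, -0.4, 0.3]
opening: 0.0894
```

```bash
python3 - <<'E'
from h import *
s,R=st();print(s['opening'],s['force'],s['tool_pos'])
c=cam("scene");f=c["frame"][140:280,80:240]
cv2.imwrite("pics/pl2.png",cv2.cvtColor(cv2.resize(f,(640,560),interpolation=cv2.INTER_CUBIC),cv2.COLOR_RGB2BGR))
move_to((.5125,-.119,.09),89)
E
```

```text
0.08936062938263693 [ 0.30012511 -0.38954138  0.29193703] [ 0.62339159 -0.32404374  0.10884393]
shift cm [  1.68  20.28 -11.42] turn deg [-90.01   0.21   0.45]
```

View pics/pl2.png

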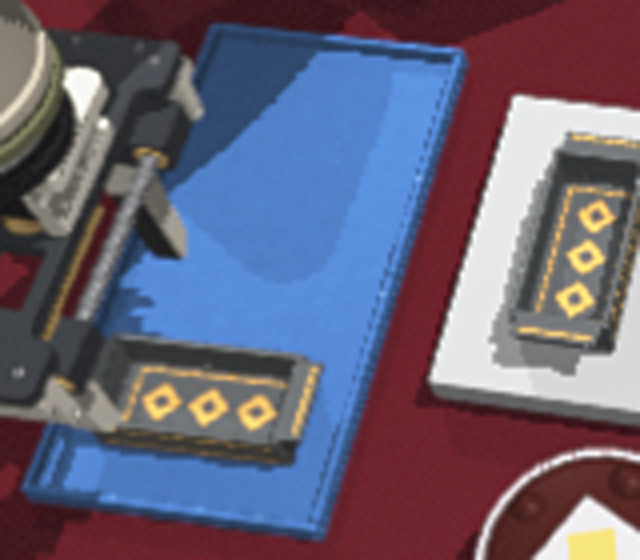

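The middle dish lies flat across the far end of the pan, with its lozenges at about (160–257, 405). Now the right dish.

>>> {"method": "jog_arm", "body": {"targets": [[0, 4, -2.3, -10, 0, 0, 0], [0, 8, -4.6, -20, 0, 0, 0], [0, 12, -7, -30, 0, 0, 0], [0, 16, -9, -40, 0, 0, 0], [0, 20.3, -11.4, -50, 0, 0, 0]]}}

```text
t: 21.82
tool_pos: [0.511, -0.1174, 0.1052]
orientation: [-0.675, 1.46, 0.668]
force: [0.4, 0.2, 1.5]
opening: 0.0928
```

```bash
python3 - <<'E'
from h import *
s,R=st();print(s['opening'],s['tool_pos'])
move_to((.5125,-.119,.09),89)
E
```

```text
0.09279151246702125 [ 0.51100717 -0.11740701  0.10521817]
shift cm [ 1.52 -0.21 -0.03] turn deg [-39.69  -0.     0.35]
```

>>> {"method": "jog_arm", "body": {"targets": [[0.5, -0.2, 0, -10, 0, 0, 0], [0.8, -0.2, 0, -20, 0, 0, 0], [1.1, -0.2, 0, -30, 0, 0, 0], [1.5, -0.2, 0, -39.7, 0, 0.3, 0], [1.5, -0.2, 0, -39.7, 0, 0.3, 0]]}}

```text
t: 22.45
tool_pos: [0.5115, -0.1184, 0.0885]
orientation: [-1.194, 1.219, 1.197]
force: [-0.6, -0.7, 0.6]
opening: 0.0928
```

```bash
python3 - <<'E'
from h import *
s,R=st();print(s['opening'],s['tool_pos'])
move_to((.5125,-.119,.038),89)
c=cam("scene");f=c["frame"][150:270,160:355]
cv2.imwrite("pics/g2.png",cv2.cvtColor(cv2.resize(f,None,fx=4,fy=4,interpolation=cv2.INTER_CUBIC),cv2.COLOR_RGB2BGR))
E
```

```text
0.09282161997363282 [ 0.51148354 -0.11837511  0.08847729]
shift cm [ 5.05 -0.11 -0.06] turn deg [-0.06  0.03 -0.11]
```

View pics/g2.png

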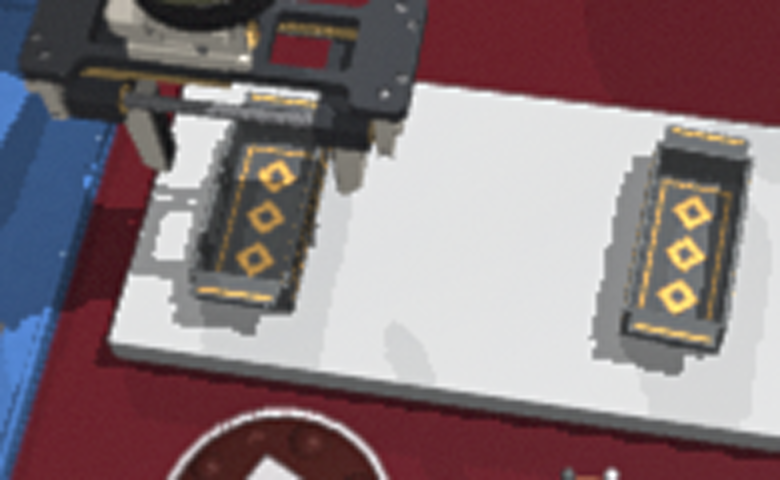

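The fingers (crop (160,165) and (350,190)) straddle the right dish. Descending.

>>> {"method": "jog_arm", "body": {"targets": [[2, -0.1, 0, 0, 0, 0, 0], [4, -0.1, 0, 0, 0, 0, 0], [5, -0.1, 0, 0, 0, 0, 0], [5, -0.1, 0, 0, 0, 0, 1], [5, -0.1, 0, 0, 0, 0, 1]]}}

```text
t: 23.12
tool_pos: [0.5132, -0.1187, 0.0397]
orientation: [-1.193, 1.22, 1.193]
force: [0.0, -0.4, 0.2]
opening: 0.0772
```

>>> {"method": "jog_arm", "body": {"targets": [[0, 0, 0, 0, 0, 0, 1], [0, 0, 0, 0, 0, 0, 1], [0, 0, 0, 0, 0, 0, 1]]}}

```text
t: 23.5
tool_pos: [0.5138, -0.1189, 0.0404]
orientation: [-1.194, 1.219, 1.192]
force: [-0.4, -0.4, 3.8]
opening: 0.056
```

>>> {"method": "jog_arm", "body": {"targets": [[-1, 0, 0, 0, 0, 0, 1], [-4, 0, 0, 0, 0, 0, 1], [-7.5, 0, 0, 0, 0, 0, 1], [-7.5, 0, 0, 0, 0, 0, 1]]}}

```text
t: 24.0
tool_pos: [0.5158, -0.1195, 0.1185]
orientation: [-1.198, 1.216, 1.187]
force: [0.4, -0.5, -4.9]
opening: 0.0561
```

```bash
python3 - <<'E'
from h import *
s,R=st();print(s['tool_pos'],s['force'],s['opening'])
move_to((.5195,-.3198,.08),-1)
E
```

```text
[ 0.51584729 -0.1195363   0.11846384] [ 0.35860662 -0.53551655 -4.88557695] 0.056123277198509416
shift cm [  3.89  -0.78 -20.01] turn deg [89.74  0.19  0.39]
```

>>> {"method": "jog_arm", "body": {"targets": [[0, -0.2, -4, 10, 0, 0, 1], [0, -0.3, -8, 20, 0, 0, 1], [0, -0.5, -12, 30, 0, 0, 1], [0, -0.6, -16, 40, 0, 0, 1], [0, -0.8, -20, 50, 0, 0, 1]]}}

```text
t: 24.62
tool_pos: [0.5182, -0.3201, 0.1162]
orientation: [-0.525, 1.503, 0.523]
force: [-0.7, -0.8, -4.5]
opening: 0.0559
```

```bash
python3 - <<'E'
from h import *
s,R=st();print(s['opening'],s['force'])
move_to((.5195,-.3198,.08),-1)
E
```

```text
0.055924108933512885 [-0.70512146 -0.78382979 -4.54416533]
shift cm [ 3.62 -0.05  0.11] turn deg [39.4   0.21  0.08]
```

>>> {"method": "jog_arm", "body": {"targets": [[0, 0, 0.1, 10, 0, 0, 1], [0, 0, 0.1, 20, 0, 0, 1], [1, 0, 0.1, 30, 0, 0, 1], [3, 0, 0.1, 39.4, 0.2, 0, 1], [4, 0, 0.1, 39.4, 0.2, 0, 1]]}}

```text
t: 25.25
tool_pos: [0.5173, -0.3181, 0.0726]
orientation: [0.014, 1.574, -0.011]
force: [-0.4, 0.1, -4.7]
opening: 0.0562
```

```bash
python3 - <<'E'
from h import *
s,R=st();print(s['opening'],s['force'],s['tool_pos'])
move_to((.5195,-.3198,.018),-1)
E
```

```text
0.05622133614622511 [-0.37770716  0.12793964 -4.67398014] [ 0.51729008 -0.31808796  0.07258529]
shift cm [ 5.46 -0.18  0.24] turn deg [ 0.07 -0.2  -0.1 ]
```

>>> {"method": "jog_arm", "body": {"targets": [[2, -0.1, 0.2, 0, 0, 0, 1], [4, -0.2, 0.2, 0, 0, 0, 1], [4.8, -0.2, 0.2, 0, 0, 0, 1], [4.8, -0.2, 0.2, 0, 0, 0, 1]]}}

```text
t: 25.75
tool_pos: [0.5186, -0.3197, 0.0236]
orientation: [0.015, 1.576, -0.01]
force: [-0.1, 0.1, -4.9]
opening: 0.056
```

```bash
python3 - <<'E'
from h import *
s,R=st();print(s['opening'],s['force'],s['tool_pos'])
move_to((.5195,-.3198,.0155),-1)
c=cam("scene");f=c["frame"][140:280,80:240]
cv2.imwrite("pics/pl3.png",cv2.cvtColor(cv2.resize(f,(640,560),interpolation=cv2.INTER_CUBIC),cv2.COLOR_RGB2BGR))
E
```

```text
0.05601535574972608 [-0.08640165  0.1236932  -4.89445941] [ 0.51855324 -0.31966876  0.02356842]
shift cm [ 0.81 -0.01  0.1 ] turn deg [ 0.09 -0.28 -0.15]
```

View pics/pl3.png

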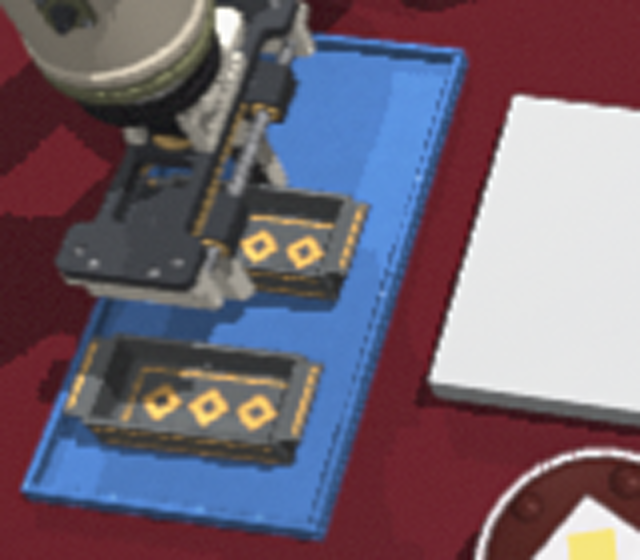

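The right dish hangs over the middle slot, clear of the first dish. Lowering it.

>>> {"method": "jog_arm", "body": {"targets": [[0.4, 0, 0.1, 0, -0.2, 0, 1], [0.8, 0, 0.1, 0, -0.2, 0, 1], [0.8, 0, 0.1, 0, -0.2, 0, 1]]}}

```text
t: 26.18
tool_pos: [0.5199, -0.3199, 0.0163]
orientation: [0.014, 1.571, -0.011]
force: [0.9, 0.8, -4.3]
opening: 0.0558
```

>>> {"method": "jog_arm", "body": {"targets": [[0.12, 0, 0, 0, 0, 0, 1], [0.12, 0, 0, 0, 0, 0, 1]]}}

```text
t: 26.42
tool_pos: [0.5202, -0.3201, 0.0155]
orientation: [0.014, 1.571, -0.011]
force: [-0.4, 0.1, -2.6]
opening: 0.0561
```

```bash
python3 - <<'E'
from h import *
s,R=st();print(s['opening'],s['force'],s['tool_pos'])
E
```

```text
0.05607209250770091 [-0.37616279  0.13396667 -2.58012436] [ 0.52015095 -0.32010759  0.01552562]
```

>>> {"method": "jog_arm", "body": {"targets": [[0.06, 0, 0, 0, 0, 0, 1], [0.06, 0, 0, 0, 0, 0, 0.2], [0.06, 0, 0, 0, 0, 0, 0.2], [0, 0, 0, 0, 0, 0, 0.2]]}}

```text
t: 26.92
tool_pos: [0.5204, -0.3203, 0.0157]
orientation: [0.014, 1.57, -0.011]
force: [0.5, -0.2, 0.4]
opening: 0.0738
```

>>> {"method": "jog_arm", "body": {"targets": [[-3, 0, 0, 0, 0, 0, 0.2], [-8, 0, 0, 0, 0, 0, 0.1], [-10, 0, 0, 0, 0, 0, 0]]}}

```text
t: 27.3
tool_pos: [0.522, -0.3216, 0.1195]
orientation: [0.011, 1.566, -0.014]
force: [0.5, 0.1, -0.2]
opening: 0.0894
```

```bash
python3 - <<'E'
from h import *
s,R=st();print(s['opening'],s['force'],s['tool_pos'])
move_to((.5075,.122,.10),84)
E
```

```text
0.08937454265325208 [ 0.48915867  0.13602762 -0.23706956] [ 0.52202525 -0.32163737  0.11949467]
shift cm [ 1.86 44.34 -2.17] turn deg [-84.91   0.15   0.28]
```

>>> {"method": "jog_arm", "body": {"targets": [[0, 5.5, 0, -10, 0, 0, 0], [0, 11, -0.5, -20, 0, 0, 0], [0, 17, -1, -30, 0, 0, 0], [0, 23, -1.5, -40, 0, 0, 0], [0, 29, -1.5, -50, 0, 0, 0]]}}

```text
t: 27.92
tool_pos: [0.5109, -0.0296, 0.1184]
orientation: [-0.676, 1.461, 0.67]
force: [0.7, -0.7, 0.6]
opening: 0.0929
```

```bash
python3 - <<'E'
from h import *
s,R=st();print(s['opening'],s['force'],s['tool_pos'])
move_to((.5075,.122,.09),84)
E
```

```text
0.09294624623547713 [ 0.67943345 -0.71423964  0.61396299] [ 0.51086914 -0.02963799  0.11837908]
shift cm [ 2.81 10.14 11.29] turn deg [-3.461e+01  1.000e-02  2.800e-01]
```

>>> {"method": "jog_arm", "body": {"targets": [[0, 4, 4.3, -10, 0, 0, 0], [0, 8, 8.6, -20, 0, 0, 0], [0.5, 10.1, 11.3, -30, 0, 0, 0], [1.5, 10.1, 11.3, -34.6, 0, 0.3, 0], [2.8, 10.1, 11.3, -34.6, 0, 0.3, 0]]}}

```text
t: 28.55
tool_pos: [0.5078, 0.1223, 0.0893]
orientation: [-1.132, 1.257, 1.132]
force: [0.2, -0.2, -0.2]
opening: 0.0928
```

```bash
python3 - <<'E'
from h import *
s,R=st();print(s['opening'],s['tool_pos'])
move_to((.5075,.122,.038),84)
c=cam("scene");f=c["frame"][150:270,200:395]
cv2.imwrite("pics/g3.png",cv2.cvtColor(cv2.resize(f,None,fx=4,fy=4,interpolation=cv2.INTER_CUBIC),cv2.COLOR_RGB2BGR))
E
```

```text
0.0927593310608321 [0.50780948 0.12225502 0.089344  ]
shift cm [ 5.13  0.03 -0.03] turn deg [ 0.02  0.01 -0.01]
```

View pics/g3.png

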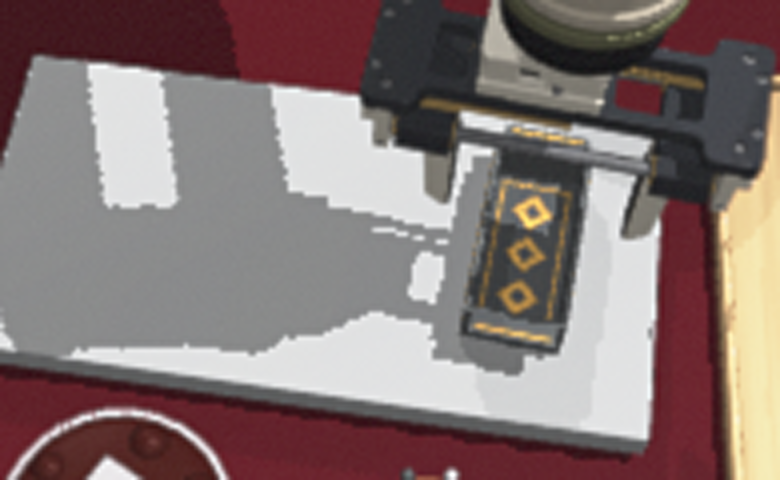

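The fingers ((435,195) and (640,230)) straddle the left dish (about (525,250)). Descending and gripping.

>>> {"method": "jog_arm", "body": {"targets": [[2, 0, 0, 0, 0, 0, 0], [4, 0, 0, 0, 0, 0, 0], [5.1, 0, 0, 0, 0, 0, 0], [5.1, 0, 0, 0, 0, 0, 1], [5.1, 0, 0, 0, 0, 0, 1]]}}

```text
t: 29.22
tool_pos: [0.5069, 0.1215, 0.0368]
orientation: [-1.129, 1.26, 1.131]
force: [-0.1, -0.0, 0.2]
opening: 0.0775
```

>>> {"method": "jog_arm", "body": {"targets": [[0, 0, 0, 0, 0, 0, 1], [0, 0, 0, 0, 0, 0, 1], [0, 0, 0, 0, 0, 0, 1]]}}

```text
t: 29.6
tool_pos: [0.5075, 0.1217, 0.0376]
orientation: [-1.129, 1.259, 1.13]
force: [-1.2, 0.5, 3.7]
opening: 0.0561
```

>>> {"method": "jog_arm", "body": {"targets": [[-1, 0, 0, 0, 0, 0, 1], [-4, 0, 0, 0, 0, 0, 1], [-8, 0, 0, 0, 0, 0, 1], [-8, 0, 0, 0, 0, 0, 1]]}}

```text
t: 30.1
tool_pos: [0.5102, 0.122, 0.1215]
orientation: [-1.132, 1.253, 1.126]
force: [0.5, 0.1, -3.7]
opening: 0.0558
```

```bash
python3 - <<'E'
from h import *
s,R=st();print(s['tool_pos'],s['force'],s['opening'])
move_to((.4195,-.3182,.115),-1)
E
```

```text
[0.51019726 0.12204114 0.12150355] [ 0.52829396  0.08931103 -3.74672138] 0.05577891684314655
shift cm [  0.55   4.31 -44.74] turn deg [84.85  0.32  0.19]
```

>>> {"method": "jog_arm", "body": {"targets": [[0, 0.5, -5.5, 10, 0, 0, 1], [0, 1, -11, 20, 0, 0, 1], [0, 1.6, -17, 30, 0, 0, 1], [0, 2.2, -23, 40, 0, 0, 1], [0, 2.8, -29, 50, 0, 0, 1]]}}

```text
t: 30.72
tool_pos: [0.4497, -0.1646, 0.1193]
orientation: [-0.458, 1.517, 0.459]
force: [1.7, -0.7, -3.2]
opening: 0.0559
```

```bash
python3 - <<'E'
from h import *
s,R=st();print(s['opening'],s['force'])
move_to((.4195,-.3182,.10),-1)
E
```

```text
0.055930394291474346 [ 1.73768655 -0.67323399 -3.17034255]
shift cm [  1.88 -11.14 -11.01] turn deg [34.53  0.26 -0.04]
```

>>> {"method": "jog_arm", "body": {"targets": [[0, -4, -4, 10, 0, 0, 1], [0, -8, -8, 20, 0, 0, 1], [0, -11.1, -11, 30, 0, 0, 1], [0.5, -11.1, -11, 34.5, 0.2, 0, 1], [1.9, -11.1, -11, 34.5, 0.2, 0, 1]]}}

```text
t: 31.35
tool_pos: [0.4188, -0.318, 0.0984]
orientation: [0.015, 1.571, -0.012]
force: [1.0, -0.1, -3.4]
opening: 0.0558
```

```bash
python3 - <<'E'
from h import *
s,R=st();print(s['opening'],s['force'],s['tool_pos'])
move_to((.4195,-.3182,.022),-1)
E
```

```text
0.05582769345023281 [ 1.04177699 -0.09540776 -3.41095808] [ 0.41879848 -0.31799277  0.09836641]
shift cm [ 7.64 -0.03  0.07] turn deg [ 0.    0.01 -0.1 ]
```

>>> {"method": "jog_arm", "body": {"targets": [[2.5, 0, 0.1, 0, 0, 0, 1], [5, 0, 0.1, 0, 0, 0, 1], [7, 0, 0.1, 0, 0, 0, 1], [7.2, 0, 0.1, 0, 0, 0, 1], [7.2, 0, 0.1, 0, 0, 0, 1]]}}

```text
t: 31.98
tool_pos: [0.4197, -0.3173, 0.0261]
orientation: [0.014, 1.571, -0.011]
force: [1.1, -0.5, -3.7]
opening: 0.056
```

```bash
python3 - <<'E'
from h import *
s,R=st();print(s['opening'],s['force'],s['tool_pos'])
move_to((.4195,-.3182,.0125),-1)
c=cam("scene");f=c["frame"][140:280,80:240]
cv2.imwrite("pics/pl4.png",cv2.cvtColor(cv2.resize(f,(640,560),interpolation=cv2.INTER_CUBIC),cv2.COLOR_RGB2BGR))
E
```

```text
0.05598737902805698 [ 1.10135294 -0.52797554 -3.66775425] [ 0.41974478 -0.31728321  0.02608971]
shift cm [ 1.36 -0.1  -0.02] turn deg [ 0.1  -0.02 -0.13]
```

View pics/pl4.png

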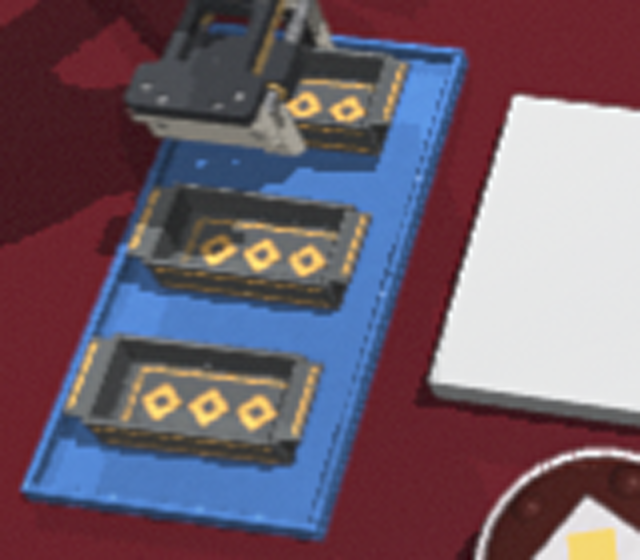

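The first two dishes lie flat at (208,405) and (262,255). The third hangs at about (325,105), inside the near end. Lowering it.

>>> {"method": "jog_arm", "body": {"targets": [[0.5, 0, 0, 0, 0, 0, 1], [0.9, -0.1, 0, 0, 0, 0, 1], [1.3, -0.1, 0, 0, 0, 0, 1], [1.3, -0.1, 0, 0, 0, 0, 1]]}}

```text
t: 32.52
tool_pos: [0.4198, -0.3185, 0.0133]
orientation: [0.014, 1.571, -0.011]
force: [-0.3, -0.7, -3.7]
opening: 0.0556
```

```bash
python3 - <<'E'
from h import *
s,R=st();print(s['opening'],s['force'],s['tool_pos'])
E
```

```text
0.05560374209834945 [-0.3157724  -0.65421029 -3.65400547] [ 0.41984268 -0.31852996  0.01327582]
```

>>> {"method": "jog_arm", "body": {"targets": [[0.1, 0, 0, 0, 0, 0, 1], [0.1, 0, 0, 0, 0, 0, 1]]}}

```text
t: 32.78
tool_pos: [0.42, -0.3188, 0.0126]
orientation: [0.014, 1.57, -0.012]
force: [-0.9, 1.2, -1.3]
opening: 0.0559
```

```bash
python3 - <<'E'
from h import *
s,R=st();print(s['opening'],s['force'],s['tool_pos'])
E
```

```text
0.05592395099177519 [-0.88912726  1.19945968 -1.31386938] [ 0.42004561 -0.31875636  0.01263425]
```

>>> {"method": "jog_arm", "body": {"targets": [[0.05, 0, 0, 0, 0, 0, 1], [0.05, 0, 0, 0, 0, 0, 0.2], [0.05, 0, 0, 0, 0, 0, 0.2], [0, 0, 0, 0, 0, 0, 0.2]]}}

```text
t: 33.28
tool_pos: [0.4201, -0.3188, 0.0127]
orientation: [0.014, 1.57, -0.012]
force: [-0.6, 0.0, -0.0]
opening: 0.074
```

>>> {"method": "jog_arm", "body": {"targets": [[-3, 0, 0, 0, 0, 0, 0.2], [-8, 0, 0, 0, 0, 0, 0.1], [-12, 0, 0, 0, 0, 0, 0.1], [-14, 6, 6, 0, 0, 0, 0.1], [-14, 6, 12, 0, 0, 0, 0.1]]}}

```text
t: 33.9
tool_pos: [0.5262, -0.2637, 0.1541]
orientation: [0.013, 1.567, -0.014]
force: [0.8, -1.9, 0.1]
opening: 0.0837
```

```bash
python3 - <<'E'
from h import *
s,R=st();print(s['opening'],s['force'],s['tool_pos'])
E
```

```text
0.08371625920668686 [ 0.76850755 -1.87038159  0.12315927] [ 0.52621218 -0.26368241  0.15405102]
```

>>> {"method": "jog_arm", "body": {"targets": [[0, 6, 0, 0, 0, 0, 0.1], [0, 12, 0, 0, 0, 0, 0.1], [0, 18, 0, 0, 0, 0, 0.1], [0, 24, 0, 0, 0, 0, 0.1], [0, 24, 0, 0, 0, 0, 0.1]]}}

```text
t: 34.52
tool_pos: [0.5303, -0.0198, 0.1541]
orientation: [0.01, 1.567, -0.009]
force: [0.4, -0.2, 0.1]
opening: 0.0837
```

```bash
python3 - <<'E'
from h import *
s,R=st();print(s['opening'],s['force'],s['tool_pos'])
c=cam("scene");f=c["frame"][140:280,80:240]
t=cam("top");g=t["frame"][130:275,340:465]
cv2.imwrite("pics/fin.png",np.hstack([cv2.cvtColor(cv2.resize(x,(400,400),interpolation=cv2.INTER_CUBIC),cv2.COLOR_RGB2BGR) for x in(f,g)]))
cv2.imwrite("pics/fin_top.png",cv2.cvtColor(t["frame"],cv2.COLOR_RGB2BGR))
E
```

```text
0.08366175783586832 [ 0.35574115 -0.20250705  0.07862852] [ 0.5302772  -0.01977947  0.15408133]
```

View pics/fin.png

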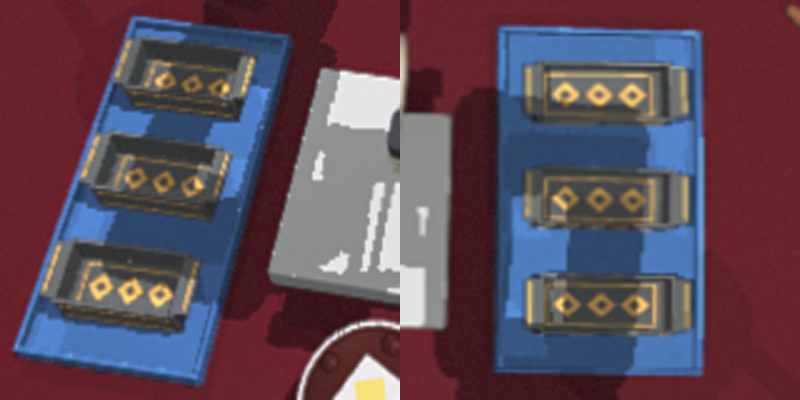

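View pics/fin_top.png

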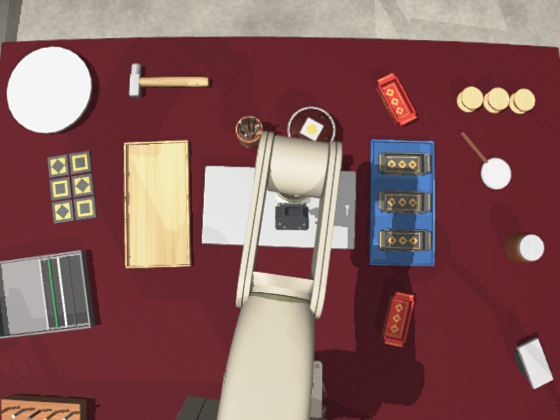

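All three dishes lie flat across the pan, at top pixels (404,163), (404,203) and (404,240). The pot (249,130) and bowl (312,130) are where they were, and the arm is clear. Handing in.

```bash
python3 - <<'E'
from h import *
print(ticket.close_job())
E
```

```text
the job is handed in; nothing more can be done
None
```

All three dishes rocked, so all three now lie in the blue pan and the wooden tray is empty. I handed the job in at about 34.7 s of the 72 s.

| Dish (in the starting top view) | End pressed | Result |
|---|---|---|
| Left | near | sank about 2.8 mm, then firm |
| Middle | near | firm, 63.8 mm at 10.7 N |
| Middle | far | sank from 64.1 to 61.5 mm at 7 N (about 2.5 mm) |
| Right | far | sank about 3.2 mm, then firm |

I did not press the left dish's far end or the right dish's near end, because one rocking end already decides it.

**Least certain:** the middle dish's far end never went sharply firm. It kept giving slightly up to 12.5 N, so its exact sink is uncertain. It floated freely over about 1.2 mm or more on every press, which rules out the under-1 mm "steady" class.

**Last checks:** the final pictures show the three dishes upright and flat, side by side in the pan. The pitch bowl and punch pot had not visibly moved, and the gripper was open and clear of everything. I judged flatness by eye and did not measure the final tilt.

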